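# Build the two-tier counter display

### The arm

A 6-joint arm with a two-finger parallel gripper is mounted at the origin on the work surface. World frame = base frame: x ahead of the robot, y to its left, z up, the work surface at z = 0. Lengths are in m, angles in rad, forces in N, time in s.
With the tool pointing down it reaches from about 0.325 to 0.75 m from the base axis. Payload 7.6 kg.
Tool frame: the origin (TCP) lies at the very end of the fingers, on their centre line; the grasp point (between the pads) lies 19 mm behind it (bot.grip_point_offset is the distance from the TCP to the grasp point, in m); z points along the fingers, y is the line along which they close (so a half turn about z gives the same grasp; the last joint's range is limited). The gripper opens to 85 mm and grips with 20 to 120 N. Pads are 22 mm wide; open, the fingers measure 114 mm over their backs; the gripper's body (76 mm by 85 mm) begins 54 mm behind the grasp point. The pads swing forward as they close: fully open they stand 13 mm farther back than shut.
Start: joints at [1.221, 0.052, 1.401, -0, 1.689, -0.07], TCP at [0.145, 0.505, 0.203] pointing down, gripper open.
Joint ranges: [-2.9, 2.9], [-0.91, 2.17], [0.12, 2.37], [-1.06, 4.2], [0.26, 2.73], [-2.93, 2.93]. Speed limits (rad/s): [2.57, 2.57, 3.01, 3.14, 3.14, 3.14].

### API

Orientations are given as a unit quaternion [w, x, y, z].
In Python, from workcell import bot, eyes, models gives the robot as it stands.
- The arm moves only by the shell command python3 -m inch 'ROWS' [FORCE]. ROWS is JSON, a list of rows, each an object of numbers: "dx", "dy", "dz": the shift along the tool's x, y, z in m; "roll": the turn about the tool's z in degrees; "gripper": the opening, from 0 (shut) to 1 (fully open). In form: [{"dx": .., "dy": .., "dz": .., "roll": .., "gripper": ..}, ...]. A call has 1 to 5 rows; each row is the pose to reach, as a shift and turn from the pose commanded when the call began, along the tool's axes at that moment; what a row does not reach only later rows make up. A row lasts 1/12 s, in which the tool goes at most 41.7 mm and 7.16 degrees, less where a joint would pass 70% of its speed; a pose out of reach is approached as far as the arm can. A call with a gripper value outside its range is refused whole. The fingers move at their own pace and stop on an object; FORCE is the grip in N (left out, the last holds). Time passes only in rows, so rows that repeat a pose let the fingers close. It gives the time, the measured TCP pose, the force, the opening and the grip force at its end, in the units of the state.
- bot.get_obs(): the state, without advancing time (a new reading comes with each control period).
- eyes.read_camera(name): name is "side" or "top"; returns (picture, depth): 420x560x3 uint8, red, green, blue; 420x560 float32, m along the optical axis (not along the pixel's ray), 0 where there is no reading.
- eyes.calibration(name): a dict with "intrinsics" (3x3 intrinsics, pixels), "T" (4x4, takes a point from camera to world coordinates). Camera axes: x right, y down, z forward; pixel columns grow to the right and rows downward; lengths in m; the calibration is good to about 2 mm. A picture is of the moment at which its call begins. calibration takes no time and is no camera call.
- bot.sign_off(): hands the job in; it is judged then, once.
Trained networks look in the newest picture that a camera, given by its name, has taken for a name from the list of things; names that differ only in an ending like _2 or _b are one class to them, and where a whole thing is asked for, a point or a joint stands for the part that bears it (a point fixed in the world has none). Each returns a list of dicts, best first, with "score" (0 to 1); they miss things now and then, are a little off and sometimes report something else, mostly with a low value. They report only what shows in the picture. A call takes as long as a camera call. They do not tell look-alikes from the thing itself.
- models.outline_of(target, camera): "pixels" (420x560 bool, what is visible of it) and "extent" ([left, top, width, height] in pixels, round what is visible of it).
- models.mark_of(target, camera): "uv" ([column, row] in pixels: a listed point, or the origin of a listed thing).
The state is a dict: "time": time; "joints": joint angles; "qvel": joint speeds; "tau": joint torques, N m; "eef_pos": TCP position; "tcp_rot": TCP orientation; "ft_force": force on the tool from outside, world axes, zero at the start; "moment": the same for the moment, N m; "width": finger opening in m; "finger_force": force on a finger pad.
Only numpy, scipy, OpenCV 4.12 (cv2) and the standard library are available. Lean on these libraries where they do the work, as an engineer would, in place of code of your own. Each camera call takes 0.05 s, during which the arm holds its last target. There are 200 camera calls.

### The job

Build the little two-tier display on the round serving board: stand the dark syrup jar upright at the board's handle end and the square coffee tin at the opposite end, lay the wooden shelf board across their tops, in line with the serving board, then put the round sweet tin in the middle of the shelf and the small honey jar centred on top of that tin. Set everything down without dropping or tipping it, and leave the tea glass, the almond bowl and the toothpick pot where they are.

Things in the scene. Friction and masses are not known exactly. Their poses are not given: they have to be found in the camera images.
- board: Round dark-wood serving board, fixed flat on the counter: disc 220 mm diameter, 15 mm thick, with a handle (36 mm wide) along its +x axis to 213 mm from the centre. Origin: centre of the disc's underside, z up. Syrup jar's place: on the centre line, 70 mm from the disc's centre towards the handle (x = +70, y = 0). Coffee tin's place: 70 mm the other way (x = -70, y = 0).
- syrup_jar_mid (a point): Syrup jar: round dark-brown glass jar with paper label and black flat lid, 60 mm diameter (lid 55 mm, the top 14 mm), 80 mm high, about 0.35 kg, standing (not one of the three much bigger, 90 mm wide stock jars in the far corner). Point: centre of the jar, 40 mm above its bottom; z is its upright axis.
- coffee_tin_mid (a point): Coffee tin: square bare-metal tin with paper label and a round flat metal lid; body 58 x 58 mm and 60 mm high, lid 48 mm diameter above it, 80 mm high in all (the same as the syrup jar), about 0.24 kg, standing at any yaw. Point: on its axis, 40 mm above its bottom; x and y are square to its sides, z upright.
- shelfboard_mid (a point): Shelf board: plain pale plywood, 210 mm long (x), 64 mm wide (y), 18 mm thick (z), about 0.14 kg, lying flat on the counter at any yaw. Point: its centre, 9 mm above its underside. To lie across the tops of jar and coffee tin, its middle over the serving board's centre, its length along the serving board's centre line (either way round).
- sweet_tin_mid (a point): Sweet tin: low round metal tin with a slip lid, 62 mm diameter, 40 mm high, about 0.15 kg, standing. Point: its centre, 20 mm above its bottom. It is to stand on the middle of the shelf board.
- honey_jar_mid (a point): Honey jar: the smallest jar, round, amber with a brass-coloured flat lid, 43 mm diameter, 54 mm high, about 0.1 kg, standing. Point: its centre, 27 mm above its bottom. It is to stand centred on top of the sweet tin.
- tea_glass_mid (a point): Bystander: empty waisted clear tea glass on its white saucer (one piece), saucer 86 mm diameter, 84 mm high. Point on its axis, 42 mm up. Leave it.
- almond_bowl_mid (a point): Bystander: small wooden bowl of almonds, 104 mm diameter, 42 mm high. Point on its axis, 21 mm up. Leave it.
- pick_pot_mid (a point): Bystander: white toothpick pot, 36 mm diameter, 40 mm high, with thin wooden picks rising to 62 mm. Point on its axis, 20 mm up. Leave it.
Mind the look-alikes: they are no part of the job. Leave any pink or purple look-alike of the part that bears sweet_tin_mid alone.

How it is judged:
By the outcome, as a careful person would: the job done as asked, in the order asked, and still so for the second after the job is handed in, with the robot touching nothing.
It also fails if it takes over 134 s, if anything falls off the work surface, if the arm or the gripper's body presses on something with over 40 N, if the wrist force passes 120 N, or if a joint passes its speed limit or range.

## Working session

There is one attempt and no reset: what is moved stays moved. The work goes in short steps, Python scripts to look and compute and a shell command to move; the robot and the scene stay as the last step left them, time stands still between calls to the robot, and variables do not carry over. Pictures are saved under pics/ and viewed, at most 14 in all, crops included, and the job is handed in when it is done.

```bash
mkdir -p pics; ls; python3 - <<'E'
from workcell import bot,eyes,models
import cv2
for n in("side","top"):
    p,d=eyes.read_camera(n); cv2.imwrite(f"pics/{n}0.png",p[:,:,::-1])
    c=eyes.calibration(n); print(n,c["intrinsics"].round(1).tolist(),c["T"].round(3).tolist())
print(bot.get_obs())
E
```

```text
pics
side [[533.5, 0.0, 282.1], [0.0, 533.5, 219.9], [0.0, 0.0, 1.0]] [[0.988, -0.083, 0.133, 0.346], [-0.156, -0.621, 0.769, -0.953], [0.018, -0.78, -0.626, 0.834], [0.0, 0.0, 0.0, 1.0]]
top [[386.9, 0.0, 276.8], [0.0, 386.9, 202.2], [0.0, 0.0, 1.0]] [[0.014, -0.985, 0.174, 0.358], [-1.0, -0.013, 0.008, 0.013], [-0.005, -0.175, -0.985, 0.941], [0.0, 0.0, 0.0, 1.0]]
{'time': 0.1, 'joints': array([ 1.22070556e+00,  5.27626656e-02,  1.40163781e+00, -1.19096076e-05,
        1.68860519e+00, -7.02825555e-02]), 'qvel': array([ 8.90809366e-04, -1.29422824e-03, -3.13834634e-03,  1.94762268e-03,
       -5.90081987e-05, -2.20586344e-04]), 'tau': array([ 1.49006599e-03, -3.82581818e+01, -3.60986674e+01, -6.29577994e-05,
        4.78619942e-03,  3.38720463e-05]), 'eef_pos': array([0.14485444, 0.50429357, 0.20265512]), 'tcp_rot': array([-1.41623067e-04,  1.39448811e-01,  9.90229029e-01, -6.92190119e-04]), 'ft_force': array([-0.41005982,  1.2242841 , -0.23699307]), 'moment': array([-0.03663325,  0.01807155, -0.0018517 ]), 'finger_force': 0.0, 'width': 0.08561790860283199}
```

View pics/top0.png

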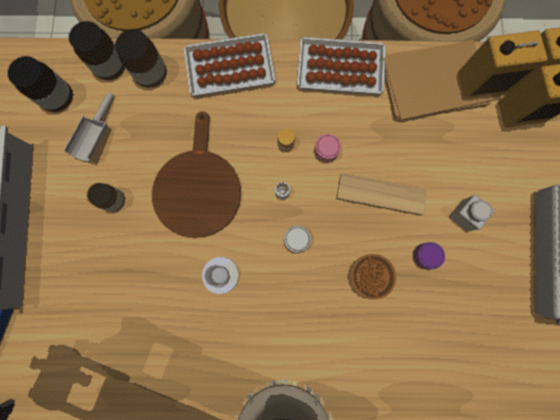

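View pics/side0.png

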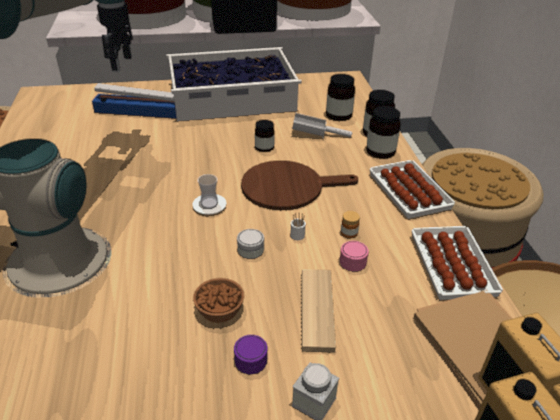

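The top view has image up = +x and left = +y. I read these positions: board (197,193) with its handle up, syrup jar (105,197), coffee tin (472,212), shelf (381,194), silver sweet tin (297,239), honey jar (286,138), pick pot (283,190), glass (220,275) and bowl (373,276). The pink tin (327,147) and purple tin (430,256) are decoys.

```bash
cat >h.py <<'E'
from workcell import bot,eyes,models
import numpy as np,cv2
def cloud(cam,d=None):
    if d is None: d=eyes.read_camera(cam)[1]
    c=eyes.calibration(cam);K=c["intrinsics"];T=c["T"]
    v,u=np.mgrid[:d.shape[0],:d.shape[1]]
    P=np.stack([(u-K[0,2])/K[0,0]*d,(v-K[1,2])/K[1,1]*d,d],-1)
    W=P@T[:3,:3].T+T[:3,3]; W[d==0]=np.nan; return W
def top(W,uv,r,zlo,zhi):
    u,v=uv; Q=W[max(v-r,0):v+r+1,max(u-r,0):u+r+1].reshape(-1,3)
    return Q[(Q[:,2]>zlo)&(Q[:,2]<zhi)]
def desc(Q):
    (cx,cy),r=cv2.minEnclosingCircle(Q[:,:2].astype(np.float32)*1000)
    (a,b),wh,an=cv2.minAreaRect(Q[:,:2].astype(np.float32)*1000)
    return f"n{len(Q)} z{np.median(Q[:,2])*1000:.1f} circ({cx:.1f},{cy:.1f}) r{r:.1f} rect({a:.1f},{b:.1f}) {wh[0]:.0f}x{wh[1]:.0f} ang{an:.1f} mean{(Q[:,:2].mean(0)*1000).round(1)}"
def rows_to(x,y,z,yaw=None):
    """shift in tool axes from current pose to world TCP (m); yaw = world dir (deg) of tool y axis, mod 180"""
    from scipy.spatial.transform import Rotation as R
    o=bot.get_obs(); q=o["tcp_rot"]; M=R.from_quat([*q[1:],q[0]]).as_matrix()
    s=M.T@(np.array([x,y,z])-o["eef_pos"]); h=np.degrees(np.arctan2(M[1,1],M[0,1]))
    print("pos",o["eef_pos"].round(4),"tool-y heading",h.round(1),"shift",s.round(4),end=" ")
    if yaw is not None: print("roll",round(-((yaw-h+90)%180-90),1),end="")
    print(" j6",o["joints"][5].round(2))
E
python3 - <<'E'
from h import *
for cam,L in {"top":[("board",(197,180),70,.008,.022),("syrup",(105,197),22,.07,.09),("coffee",(475,210),26,.072,.09),("coffeebody",(472,212),28,.052,.068),("shelf",(381,194),52,.01,.026),("sweet",(297,239),18,.033,.047),("honey",(286,138),14,.047,.062),("pot",(283,190),12,.033,.07),("glass",(220,275),24,.004,.1),("bowl",(373,276),28,.03,.05),("pink",(327,147),16,.033,.047)],
 "side":[("syrup",(264,135),18,.073,.09),("coffee",(316,385),30,.073,.09),("sweet",(250,243),18,.036,.047),("honey",(350,222),16,.05,.062),("board",(285,184),75,.01,.022)]}.items():
    W=cloud(cam)
    for n,uv,r,a,b in L:
        Q=top(W,uv,r,a,b); print(cam,n,desc(Q) if len(Q) else "none")
    if cam=="top":
        Q=top(W,(200,125),14,.008,.022);print("handle",desc(Q))
        Q=top(W,(197,197),44,.008,.022);print("disc",desc(Q))
E
```

```text
top board n6687 z15.3 circ(595.4,218.0) r160.8 rect(578.1,199.0) 218x298 ang60.5 mean[554.1 218. ]
top syrup n482 z79.9 circ(524.9,426.1) r28.1 rect(524.2,425.2) 54x54 ang56.4 mean[523.8 424.4]
top coffee n384 z81.1 circ(498.1,-438.1) r24.5 rect(497.7,-438.4) 48x47 ang57.6 mean[ 497.5 -437.1]
top coffeebody n311 z61.0 circ(498.1,-438.7) r39.5 rect(498.1,-438.9) 60x61 ang47.1 mean[ 494.4 -427.5]
top shelf n2305 z18.8 circ(528.3,-217.4) r149.0 rect(530.4,-218.2) 276x138 ang69.6 mean[ 545.7 -232.4]
top sweet n569 z41.1 circ(432.0,-27.9) r31.2 rect(432.0,-28.6) 61x61 ang0.7 mean[431.8 -27.8]
top honey n225 z54.4 circ(675.1,1.0) r20.6 rect(675.1,0.8) 41x36 ang1.0 mean[674.7   0.8]
top pot n94 z41.1 circ(549.1,7.8) r18.1 rect(549.8,7.7) 34x33 ang0.8 mean[550.1   7.4]
top glass n1057 z11.3 circ(348.8,158.5) r69.6 rect(345.1,151.9) 109x110 ang88.8 mean[346.4 150.4]
top bowl n1420 z41.8 circ(348.9,-201.8) r51.3 rect(349.1,-201.7) 101x102 ang1.5 mean[ 348.2 -202.6]
top pink n513 z41.1 circ(658.2,-102.0) r31.8 rect(657.9,-101.1) 61x61 ang68.7 mean[ 656.9 -100.8]
handle n390 z15.2 circ(716.7,216.3) r39.5 rect(717.8,214.3) 36x77 ang88.9 mean[715.  213.7]
disc n6066 z15.3 circ(543.3,219.1) r109.6 rect(540.0,217.5) 210x215 ang0.2 mean[540.2 217.9]
side syrup n166 z79.3 circ(530.2,423.2) r32.7 rect(526.0,423.4) 65x50 ang83.0 mean[525.7 422.3]
side coffee n606 z80.0 circ(501.0,-439.3) r25.1 rect(499.1,-439.5) 46x48 ang25.3 mean[ 499.4 -441.4]
side sweet n403 z40.2 circ(433.4,-27.7) r33.8 rect(432.8,-28.1) 61x65 ang17.5 mean[433.9 -30.2]
side honey n153 z53.7 circ(679.6,-1.1) r24.0 rect(677.2,0.4) 41x41 ang23.2 mean[ 6.764e+02 -5.000e-01]
side board n4151 z14.9 circ(579.9,293.8) r400.7 rect(541.2,285.7) 728x468 ang78.3 mean[562.2 237.3]
```

```bash
python3 - <<'E'
from h import *
W=cloud("top")
def comp(uv,lo,hi):
    m=((W[...,2]>lo)&(W[...,2]<hi)).astype(np.uint8); n,l=cv2.connectedComponents(m); return W[l==l[uv[1],uv[0]]]
Q=comp((381,194),.011,.027);print("shelf",desc(Q))
B=comp((197,193),.009,.022);print("all",desc(B))
H=B[B[:,0]>.675];print("handle",desc(H)); c=np.polyfit(H[:,0],H[:,1],1);print(np.degrees(np.arctan(c[0])))
D=B[B[:,0]<.64]
print("disc",desc(D))
for uv in [(472,212)]:
    Q=comp(uv,.054,.1);print("tin",desc(Q))
# syrup whole
Q=comp((105,197),.03,.1);print(desc(Q))
rows_to(.525,.4245,.15,90)
E
```

```text
shelf n2285 z18.8 circ(544.3,-232.2) r108.0 rect(546.5,-233.2) 211x65 ang80.0 mean[ 545.6 -232.9]
all n6677 z15.3 circ(595.1,218.9) r160.6 rect(577.8,199.0) 219x297 ang60.2 mean[554.3 218. ]
handle n417 z15.0 circ(714.0,216.4) r41.7 rect(715.2,214.5) 36x81 ang88.7 mean[712.4 213.9]
-1.0497899464978284
disc n6009 z15.3 circ(543.1,219.5) r110.1 rect(537.5,219.6) 205x219 ang1.3 mean[539.1 218.4]
tin n699 z78.0 circ(497.4,-438.4) r40.7 rect(498.0,-439.1) 59x61 ang48.1 mean[ 496.1 -432.8]
n725 z78.9 circ(524.0,424.7) r30.1 rect(523.3,423.4) 57x57 ang11.4 mean[521.2 418.2]
pos [0.1449 0.5045 0.203 ] tool-y heading 74.0 shift [-0.3874  0.0282  0.053 ] roll -16.0 j6 -0.07
```

```bash
python3 - <<'E'
import cv2
a=cv2.imread("pics/side0.png")[340:420,270:360]; b=cv2.imread("pics/top0.png")[180:245,435:510]
cv2.imwrite("pics/tin.png",cv2.hconcat([cv2.resize(a,(400,400)),cv2.resize(b,(400,400))]))
E
```

```text
(no output)
```

View pics/tin.png

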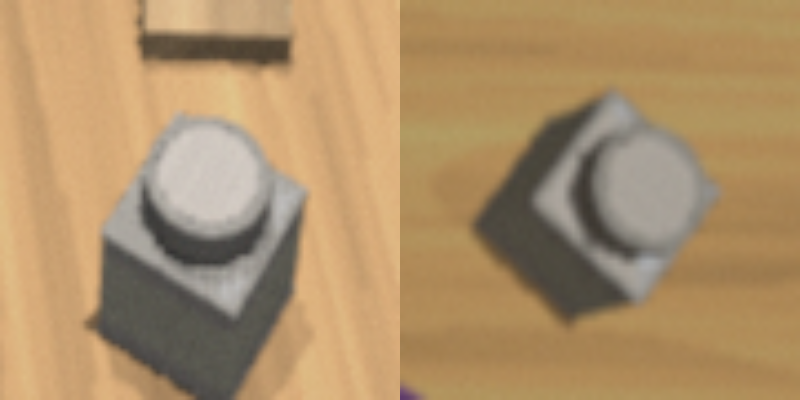

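The crop shows the square tin turned by about 48°. Next I move above the syrup jar.

```bash
python3 -m inch '[{"dx":-0.04,"dy":0,"dz":0},{"dx":-0.08,"dy":0.005},{"dx":-0.12,"dy":0.01},{"dx":-0.16,"dy":0.012},{"dx":-0.2,"dy":0.014}]' 40
python3 -m inch '[{"dx":-0.04},{"dx":-0.08},{"dx":-0.12,"dz":0.02},{"dx":-0.16,"dy":0.01,"dz":0.04},{"dx":-0.187,"dy":0.014,"dz":0.053}]'
python3 -m inch '[{"roll":-7},{"roll":-14},{"roll":-16},{"roll":-16}]'
python3 -c "
from h import *
rows_to(.5248,.4245,.033,90)"
```

```text
pos [0.1449 0.5045 0.203 ] tool-y heading 74.0 shift [-0.3872  0.0282  0.17  ] roll -16.0 j6 -0.07invalid input at $[0]: expected keys dx, dy, dz, roll, gripper
invalid input at $[0]: expected keys dx, dy, dz, roll, gripper
invalid input at $[0]: expected keys dx, dy, dz, roll, gripper
```

```bash
python3 -m inch '[{"dx":-0.04,"dy":0,"dz":0,"roll":0,"gripper":1},{"dx":-0.08,"dy":0.005,"dz":0,"roll":0,"gripper":1},{"dx":-0.12,"dy":0.01,"dz":0,"roll":0,"gripper":1},{"dx":-0.16,"dy":0.012,"dz":0,"roll":0,"gripper":1},{"dx":-0.2,"dy":0.014,"dz":0,"roll":0,"gripper":1}]' 40
python3 -m inch '[{"dx":-0.04,"dy":0,"dz":0,"roll":0,"gripper":1},{"dx":-0.08,"dy":0,"dz":0,"roll":0,"gripper":1},{"dx":-0.12,"dy":0.005,"dz":0.02,"roll":0,"gripper":1},{"dx":-0.16,"dy":0.01,"dz":0.04,"roll":0,"gripper":1},{"dx":-0.187,"dy":0.014,"dz":0.053,"roll":0,"gripper":1}]'
python3 -m inch '[{"dx":0,"dy":0,"dz":0,"roll":-7,"gripper":1},{"dx":0,"dy":0,"dz":0,"roll":-14,"gripper":1},{"dx":0,"dy":0,"dz":0,"roll":-16,"gripper":1},{"dx":0,"dy":0,"dz":0,"roll":-16,"gripper":1}]'
python3 -c "
from h import *
rows_to(.5248,.4245,.033,90)"
```

```text
time: 0.67
eef_pos: [0.3428, 0.4621, 0.2033]
tcp_rot: [-0.0, 0.139, 0.99, 0.0]
ft_force: [-0.2, 0.1, 0.4]
width: 0.0855
finger_force: 0.0
time: 1.08
eef_pos: [0.5268, 0.4235, 0.149]
tcp_rot: [-0.0, 0.14, 0.99, -0.0]
ft_force: [-0.8, 0.4, -0.1]
width: 0.0853
finger_force: 0.0
time: 1.42
eef_pos: [0.5248, 0.4244, 0.1498]
tcp_rot: [-0.0, -0.0, 1.0, -0.0]
ft_force: [-0.1, 0.7, 0.3]
width: 0.0852
finger_force: 0.0
pos [0.5248 0.4244 0.1498] tool-y heading 90.0 shift [-1.000e-04  1.000e-04  1.168e-01] roll 0.0 j6 -0.95
```

```bash
python3 -m inch '[{"dx":0,"dy":0,"dz":0.035,"roll":0,"gripper":1},{"dx":0,"dy":0,"dz":0.07,"roll":0,"gripper":1},{"dx":0,"dy":0,"dz":0.1,"roll":0,"gripper":1},{"dx":0,"dy":0,"dz":0.117,"roll":0,"gripper":1},{"dx":0,"dy":0,"dz":0.117,"roll":0,"gripper":1}]'
python3 -m inch '[{"dx":0,"dy":0,"dz":0,"roll":0,"gripper":0.5},{"dx":0,"dy":0,"dz":0,"roll":0,"gripper":0.5},{"dx":0,"dy":0,"dz":0,"roll":0,"gripper":0.5},{"dx":0,"dy":0,"dz":0,"roll":0,"gripper":0.5},{"dx":0,"dy":0,"dz":0,"roll":0,"gripper":0.5}]' 45
python3 -m inch '[{"dx":0,"dy":0,"dz":-0.01,"roll":0,"gripper":0.5},{"dx":0,"dy":0,"dz":-0.03,"roll":0,"gripper":0.5},{"dx":0,"dy":0,"dz":-0.06,"roll":0,"gripper":0.5},{"dx":0,"dy":0,"dz":-0.1,"roll":0,"gripper":0.5},{"dx":0,"dy":0,"dz":-0.1,"roll":0,"gripper":0.5}]'
python3 -c "
from h import *
rows_to(.6128,.2164,.133,90)"
```

```text
time: 1.83
eef_pos: [0.5219, 0.4229, 0.0275]
tcp_rot: [-0.004, 0.001, 1.0, -0.003]
ft_force: [-0.2, -0.5, -0.5]
width: 0.0853
finger_force: 0.0
time: 2.25
eef_pos: [0.526, 0.4259, 0.0369]
tcp_rot: [0.002, 0.0, 1.0, 0.002]
ft_force: [0.3, 1.7, 5.8]
width: 0.0529
finger_force: 47.5
time: 2.67
eef_pos: [0.5274, 0.4265, 0.1441]
tcp_rot: [0.006, 0.0, 1.0, 0.004]
ft_force: [0.8, 0.4, -0.3]
width: 0.0531
finger_force: 48.5
pos [0.5274 0.4265 0.1441] tool-y heading 90.0 shift [-0.0854 -0.2102  0.0104] roll -0.0 j6 -0.94
```

```bash
python3 - <<'E'
from h import *
p=eyes.read_camera("side")[0]; q=eyes.read_camera("top")[0]
cv2.imwrite("pics/g1.png",cv2.hconcat([cv2.resize(p[40:200,190:350,::-1],(400,400)),cv2.resize(q[150:260,50:160,::-1],(400,400))]))
print(bot.get_obs()["ft_force"],bot.get_obs()["eef_pos"],bot.get_obs()["width"])
E
```

```text
[ 0.13935452  0.09731766 -4.1850871 ] [0.5255486  0.42518558 0.1363766 ] 0.05333593003940342
```

View pics/g1.png

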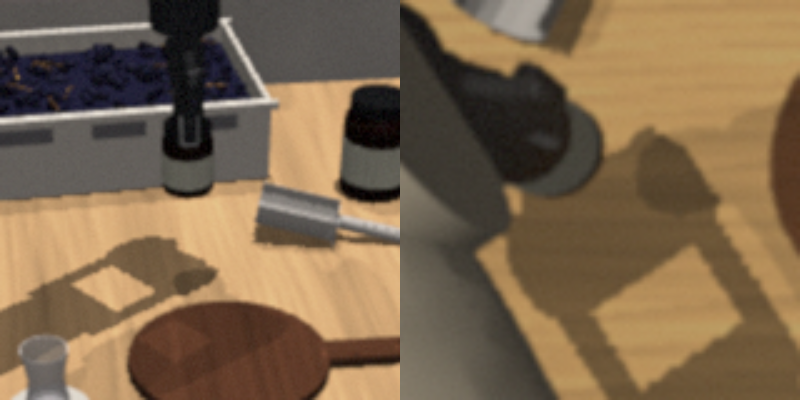

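The jar is held upright by its lid end (left crop, 185,165). Next I carry it over the board.

```bash
python3 -m inch '[{"dx":-0.01,"dy":-0.02,"dz":0,"roll":0,"gripper":0.5},{"dx":-0.02,"dy":-0.045,"dz":0,"roll":0,"gripper":0.5},{"dx":-0.032,"dy":-0.07,"dz":0,"roll":0,"gripper":0.5},{"dx":-0.042,"dy":-0.095,"dz":0,"roll":0,"gripper":0.5},{"dx":-0.052,"dy":-0.12,"dz":0,"roll":0,"gripper":0.5}]'
python3 -m inch '[{"dx":-0.012,"dy":-0.025,"dz":0,"roll":0,"gripper":0.5},{"dx":-0.02,"dy":-0.05,"dz":0,"roll":0,"gripper":0.5},{"dx":-0.03,"dy":-0.07,"dz":0,"roll":0,"gripper":0.5},{"dx":-0.036,"dy":-0.085,"dz":0,"roll":0,"gripper":0.5},{"dx":-0.036,"dy":-0.088,"dz":0,"roll":0,"gripper":0.5}]'
python3 -m inch '[{"dx":0,"dy":0,"dz":0,"roll":0,"gripper":0.5},{"dx":0,"dy":0,"dz":0.015,"roll":0,"gripper":0.5},{"dx":0,"dy":0,"dz":0.03,"roll":0,"gripper":0.5},{"dx":0,"dy":0,"dz":0.045,"roll":0,"gripper":0.5},{"dx":0,"dy":0,"dz":0.06,"roll":0,"gripper":0.5}]'
python3 - <<'E'
from h import *
W=cloud("side"); 
m=(abs(W[...,0]-.613)<.05)&(abs(W[...,1]-.2164)<.05)&(W[...,2]>.022)
Q=W[m];print("lowest",np.percentile(Q[:,2],[0,1,5]))
L=Q[Q[:,2]<.08];print(L[:,0].min(),L[:,0].max(),L[:,1].min(),bot.get_obs()["ft_force"])
rows_to(.6128,.2164,.049,88.7)
E
```

```text
time: 3.18
eef_pos: [0.5759, 0.3029, 0.1307]
tcp_rot: [-0.002, 0.0, 1.0, -0.001]
ft_force: [0.9, -0.1, -3.4]
width: 0.053
finger_force: 48.4
time: 3.6
eef_pos: [0.6128, 0.2135, 0.1313]
tcp_rot: [-0.001, 0.002, 1.0, -0.001]
ft_force: [-0.9, 0.2, -4.3]
width: 0.0529
finger_force: 48.5
time: 4.02
eef_pos: [0.6115, 0.2181, 0.0721]
tcp_rot: [-0.001, -0.001, 1.0, 0.0]
ft_force: [0.2, -0.1, -3.6]
width: 0.0528
finger_force: 48.5
lowest [0.03604453 0.04068959 0.05763045]
0.5821341348057903 0.6405777903270078 0.18581495679756155 [-1.52422499  0.41282165 -6.91787828]
pos [0.6099 0.2176 0.0681] tool-y heading 90.1 shift [-0.0031 -0.0012  0.0191] roll 1.4 j6 -1.29
```

```bash
python3 -m inch '[{"dx":0,"dy":0,"dz":0.008,"roll":0,"gripper":0.5},{"dx":0,"dy":0,"dz":0.014,"roll":0,"gripper":0.5},{"dx":0,"dy":0,"dz":0.018,"roll":0,"gripper":0.5},{"dx":0,"dy":0,"dz":0.02,"roll":0,"gripper":0.5},{"dx":0,"dy":0,"dz":0.021,"roll":0,"gripper":0.5}]'
python3 -m inch '[{"dx":0,"dy":0,"dz":0,"roll":0,"gripper":0.5},{"dx":0,"dy":0,"dz":0.001,"roll":0,"gripper":0.5},{"dx":0,"dy":0,"dz":0.002,"roll":0,"gripper":0.5},{"dx":0,"dy":0,"dz":0.003,"roll":0,"gripper":0.5},{"dx":0,"dy":0,"dz":0.003,"roll":0,"gripper":0.5}]'
python3 -c "
from h import *
rows_to(.6128,.2164,.048,88.7)"
```

```text
time: 4.48
eef_pos: [0.6126, 0.2168, 0.0525]
tcp_rot: [0.0, 0.0, 1.0, 0.0]
ft_force: [-0.9, -1.5, -2.4]
width: 0.0533
finger_force: 48.4
time: 4.9
eef_pos: [0.6136, 0.2168, 0.0518]
tcp_rot: [0.002, 0.0, 1.0, 0.0]
ft_force: [-2.6, -0.3, 6.1]
width: 0.0528
finger_force: 49.3
pos [0.6136 0.2168 0.0518] tool-y heading 90.0 shift [ 0.0008 -0.0004  0.0038] roll 1.3 j6 -1.29
```

```bash
python3 -m inch '[{"dx":0,"dy":0,"dz":-0.001,"roll":0,"gripper":0.7},{"dx":0,"dy":0,"dz":-0.001,"roll":0,"gripper":0.8},{"dx":0,"dy":0,"dz":-0.001,"roll":0,"gripper":1},{"dx":0,"dy":0,"dz":-0.001,"roll":0,"gripper":1},{"dx":0,"dy":0,"dz":-0.001,"roll":0,"gripper":1}]'
python3 -m inch '[{"dx":0,"dy":0,"dz":-0.02,"roll":0,"gripper":1},{"dx":0,"dy":0,"dz":-0.05,"roll":0,"gripper":1},{"dx":0,"dy":0,"dz":-0.09,"roll":0,"gripper":1},{"dx":0,"dy":0,"dz":-0.125,"roll":0,"gripper":1},{"dx":0,"dy":0,"dz":-0.15,"roll":0,"gripper":1}]'
python3 -c "
from h import *
rows_to(.498,-.4387,.17,48)"
```

```text
time: 5.32
eef_pos: [0.6125, 0.2166, 0.0503]
tcp_rot: [-0.0, 0.0, 1.0, 0.0]
ft_force: [-0.0, 0.6, -0.1]
width: 0.0855
finger_force: 0.0
time: 5.73
eef_pos: [0.6131, 0.2168, 0.2047]
tcp_rot: [0.002, 0.0, 1.0, 0.001]
ft_force: [-0.7, 0.5, 0.5]
width: 0.0851
finger_force: 0.0
pos [0.6131 0.2168 0.2047] tool-y heading 90.0 shift [ 0.1149 -0.6556  0.0333] roll 42.0 j6 -1.29
```

```bash
python3 -m inch '[{"dx":0.01,"dy":-0.03,"dz":0,"roll":0,"gripper":1},{"dx":0.02,"dy":-0.07,"dz":0,"roll":0,"gripper":1},{"dx":0.03,"dy":-0.11,"dz":0,"roll":0,"gripper":1},{"dx":0.035,"dy":-0.15,"dz":0,"roll":0,"gripper":1},{"dx":0.04,"dy":-0.19,"dz":0,"roll":0,"gripper":1}]'
python3 -m inch '[{"dx":0.01,"dy":-0.04,"dz":0,"roll":0,"gripper":1},{"dx":0.02,"dy":-0.08,"dz":0,"roll":0,"gripper":1},{"dx":0.025,"dy":-0.12,"dz":0,"roll":0,"gripper":1},{"dx":0.03,"dy":-0.16,"dz":0,"roll":0,"gripper":1},{"dx":0.04,"dy":-0.2,"dz":0,"roll":0,"gripper":1}]'
python3 -m inch '[{"dx":0.01,"dy":-0.04,"dz":0,"roll":0,"gripper":1},{"dx":0.02,"dy":-0.08,"dz":0,"roll":0,"gripper":1},{"dx":0.025,"dy":-0.12,"dz":0,"roll":0,"gripper":1},{"dx":0.03,"dy":-0.16,"dz":0,"roll":0,"gripper":1},{"dx":0.035,"dy":-0.2,"dz":0,"roll":0,"gripper":1}]'
python3 -m inch '[{"dx":0,"dy":-0.03,"dz":0.005,"roll":7,"gripper":1},{"dx":0,"dy":-0.05,"dz":0.015,"roll":14,"gripper":1},{"dx":0,"dy":-0.065,"dz":0.025,"roll":21,"gripper":1},{"dx":0,"dy":-0.066,"dz":0.03,"roll":28,"gripper":1},{"dx":0,"dy":-0.066,"dz":0.03,"roll":35,"gripper":1}]'
python3 -m inch '[{"dx":0,"dy":0,"dz":0,"roll":7,"gripper":1},{"dx":0,"dy":0,"dz":0,"roll":7,"gripper":1},{"dx":0,"dy":0,"dz":0,"roll":7,"gripper":1}]'
python3 -c "
from h import *
rows_to(.4985,-.4387,.036,48)"
```

```text
time: 6.15
eef_pos: [0.5717, 0.0251, 0.2005]
tcp_rot: [0.0, -0.0, 1.0, 0.0]
ft_force: [1.1, -0.3, 0.7]
width: 0.0856
finger_force: 0.0
time: 6.57
eef_pos: [0.5319, -0.1752, 0.2004]
tcp_rot: [0.0, 0.0, 1.0, 0.0]
ft_force: [1.2, 0.4, -0.7]
width: 0.0853
finger_force: 0.0
time: 6.98
eef_pos: [0.4965, -0.3753, 0.2005]
tcp_rot: [0.0, 0.0, 1.0, -0.0]
ft_force: [0.6, 1.7, -0.3]
width: 0.0853
finger_force: 0.0
time: 7.4
eef_pos: [0.4962, -0.44, 0.1676]
tcp_rot: [-0.002, 0.305, 0.952, 0.001]
ft_force: [0.9, 0.8, -0.7]
width: 0.0848
finger_force: 0.0
time: 7.65
eef_pos: [0.4972, -0.4394, 0.1703]
tcp_rot: [-0.0, 0.357, 0.934, 0.0]
ft_force: [-0.4, 0.1, 0.4]
width: 0.0852
finger_force: 0.0
pos [ 0.4972 -0.4394  0.1703] tool-y heading 48.2 shift [-0.0006  0.0014  0.1343] roll 0.2 j6 -1.62
```

```bash
python3 -m inch '[{"dx":0,"dy":0.001,"dz":0.035,"roll":0,"gripper":1},{"dx":0,"dy":0.001,"dz":0.07,"roll":0,"gripper":1},{"dx":0,"dy":0.001,"dz":0.105,"roll":0,"gripper":1},{"dx":0,"dy":0.001,"dz":0.135,"roll":0,"gripper":1},{"dx":0,"dy":0.001,"dz":0.15,"roll":0,"gripper":1}]'
python3 -m inch '[{"dx":0,"dy":0,"dz":0,"roll":0,"gripper":1},{"dx":0,"dy":0,"dz":0,"roll":0,"gripper":0.5},{"dx":0,"dy":0,"dz":0,"roll":0,"gripper":0.5},{"dx":0,"dy":0,"dz":0,"roll":0,"gripper":0.5},{"dx":0,"dy":0,"dz":0,"roll":0,"gripper":0.5}]' 45
python3 -m inch '[{"dx":0,"dy":0,"dz":0,"roll":0,"gripper":0.5},{"dx":0,"dy":0,"dz":-0.03,"roll":0,"gripper":0.5},{"dx":0,"dy":0,"dz":-0.06,"roll":0,"gripper":0.5},{"dx":0,"dy":0,"dz":-0.09,"roll":0,"gripper":0.5},{"dx":0,"dy":0,"dz":-0.12,"roll":0,"gripper":0.5}]'
python3 -m inch '[{"dx":0,"dy":0,"dz":-0.03,"roll":0,"gripper":0.5},{"dx":0,"dy":0,"dz":-0.04,"roll":0,"gripper":0.5},{"dx":0,"dy":0,"dz":-0.04,"roll":0,"gripper":0.5}]'
python3 -c "
from h import *
rows_to(.4728,.2196,.18,88.7)"
```

```text
time: 8.07
eef_pos: [0.4961, -0.4367, 0.0153]
tcp_rot: [-0.003, 0.357, 0.934, 0.001]
ft_force: [-0.4, 0.3, -1.3]
width: 0.0856
finger_force: 0.0
time: 8.48
eef_pos: [0.4993, -0.4396, 0.0236]
tcp_rot: [0.002, 0.358, 0.934, -0.001]
ft_force: [1.2, 1.2, 6.6]
width: 0.0559
finger_force: 48.7
time: 8.9
eef_pos: [0.4976, -0.4385, 0.1421]
tcp_rot: [0.0, 0.358, 0.934, -0.0]
ft_force: [-0.0, -0.9, -2.1]
width: 0.0563
finger_force: 49.5
time: 9.15
eef_pos: [0.4988, -0.4397, 0.1845]
tcp_rot: [0.003, 0.358, 0.934, -0.001]
ft_force: [0.1, 0.1, -1.9]
width: 0.0558
finger_force: 49.5
pos [ 0.4988 -0.4397  0.1845] tool-y heading 48.0 shift [0.4606 0.4724 0.0011] roll -40.7 j6 -1.62
```

```bash
python3 -m inch '[{"dx":0,"dy":0,"dz":0,"roll":-7,"gripper":0.5},{"dx":0,"dy":0,"dz":0,"roll":-14,"gripper":0.5},{"dx":0,"dy":0,"dz":0,"roll":-21,"gripper":0.5},{"dx":0,"dy":0,"dz":0,"roll":-28,"gripper":0.5},{"dx":0,"dy":0,"dz":0,"roll":-35,"gripper":0.5}]'
python3 -m inch '[{"dx":0,"dy":0,"dz":0,"roll":-3,"gripper":0.5},{"dx":0,"dy":0,"dz":0,"roll":-5.7,"gripper":0.5},{"dx":0,"dy":0,"dz":0,"roll":-5.7,"gripper":0.5}]'
python3 -c "
from h import *
rows_to(.4728,.2196,.18,88.7)"
```

```text
time: 9.57
eef_pos: [0.4971, -0.438, 0.1768]
tcp_rot: [-0.002, 0.058, 0.998, 0.002]
ft_force: [-0.1, -0.3, -2.6]
width: 0.0557
finger_force: 49.5
time: 9.82
eef_pos: [0.4972, -0.438, 0.177]
tcp_rot: [-0.002, 0.011, 1.0, 0.002]
ft_force: [-0.2, 0.4, -3.5]
width: 0.0562
finger_force: 49.5
pos [ 0.4972 -0.438   0.177 ] tool-y heading 88.8 shift [ 0.0385  0.6569 -0.0008] roll 0.1 j6 -2.33
```

```bash
python3 -m inch '[{"dx":0,"dy":0.03,"dz":0,"roll":0,"gripper":0.5},{"dx":0,"dy":0.065,"dz":0,"roll":0,"gripper":0.5},{"dx":0,"dy":0.1,"dz":0,"roll":0,"gripper":0.5},{"dx":0.005,"dy":0.14,"dz":0,"roll":0,"gripper":0.5},{"dx":0.01,"dy":0.18,"dz":0,"roll":0,"gripper":0.5}]'
python3 -m inch '[{"dx":0.002,"dy":0.04,"dz":0,"roll":0,"gripper":0.5},{"dx":0.004,"dy":0.08,"dz":0,"roll":0,"gripper":0.5},{"dx":0.006,"dy":0.12,"dz":0,"roll":0,"gripper":0.5},{"dx":0.008,"dy":0.16,"dz":0,"roll":0,"gripper":0.5},{"dx":0.01,"dy":0.2,"dz":0,"roll":0,"gripper":0.5}]'
python3 -m inch '[{"dx":0.003,"dy":0.04,"dz":0,"roll":0,"gripper":0.5},{"dx":0.006,"dy":0.08,"dz":0,"roll":0,"gripper":0.5},{"dx":0.01,"dy":0.12,"dz":0,"roll":0,"gripper":0.5},{"dx":0.014,"dy":0.155,"dz":0,"roll":0,"gripper":0.5},{"dx":0.016,"dy":0.185,"dz":0,"roll":0,"gripper":0.5}]'
python3 -m inch '[{"dx":0.002,"dy":0.03,"dz":0,"roll":0,"gripper":0.5},{"dx":0.003,"dy":0.06,"dz":0,"roll":0,"gripper":0.5},{"dx":0.003,"dy":0.08,"dz":0,"roll":0,"gripper":0.5},{"dx":0.003,"dy":0.091,"dz":0,"roll":0,"gripper":0.5},{"dx":0.003,"dy":0.091,"dz":0,"roll":0,"gripper":0.5}]'
python3 - <<'E'
from h import *
rows_to(.4728,.2196,.038,88.7)
p,d=eyes.read_camera("side"); W=cloud("side",d); cv2.imwrite("pics/place2.png",p[60:260,180:400,::-1].repeat(2,0).repeat(2,1))
m=(abs(W[...,0]-.6128)<.04)&(abs(W[...,1]-.2164)<.04)&(W[...,2]>.088)&(W[...,2]<.105); print("jar",desc(W[m]))
rows_to(.4728,.2196,.038,88.7)
E
```

```text
time: 10.23
eef_pos: [0.491, -0.2565, 0.178]
tcp_rot: [-0.001, 0.013, 1.0, 0.001]
ft_force: [-0.1, 1.2, -1.6]
width: 0.056
finger_force: 49.6
time: 10.65
eef_pos: [0.4855, -0.0563, 0.1787]
tcp_rot: [-0.001, 0.013, 1.0, 0.0]
ft_force: [0.7, 1.6, -2.5]
width: 0.0561
finger_force: 49.6
time: 11.07
eef_pos: [0.4736, 0.1294, 0.1787]
tcp_rot: [-0.001, 0.012, 1.0, -0.0]
ft_force: [0.1, -1.1, -2.6]
width: 0.0562
finger_force: 49.6
time: 11.48
eef_pos: [0.4733, 0.2196, 0.1788]
tcp_rot: [-0.001, 0.011, 1.0, -0.0]
ft_force: [-1.1, 0.1, -1.6]
width: 0.0565
finger_force: 49.6
pos [0.4733 0.2196 0.1788] tool-y heading 88.8 shift [2.000e-04 1.000e-04 1.408e-01] roll 0.1 j6 -1.19
jar n224 z94.6 circ(610.9,217.4) r32.5 rect(613.3,215.5) 60x53 ang45.5 mean[613.4 213.9]
pos [0.4736 0.2182 0.1791] tool-y heading 88.7 shift [0.0006 0.0015 0.1411] roll 0.0 j6 -1.19
```

View pics/place2.png

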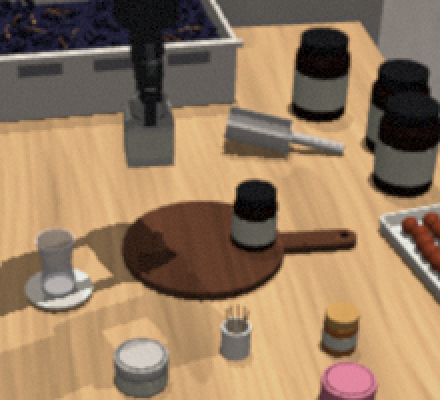

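The jar stands upright at (255,215) in front of the handle, and the tin hangs straight. Next I lower the tin.

```bash
python3 -m inch '[{"dx":0,"dy":0,"dz":0.03,"roll":0,"gripper":0.5},{"dx":0,"dy":0,"dz":0.065,"roll":0,"gripper":0.5},{"dx":0,"dy":0,"dz":0.095,"roll":0,"gripper":0.5},{"dx":0,"dy":0,"dz":0.11,"roll":0,"gripper":0.5},{"dx":0,"dy":0,"dz":0.12,"roll":0,"gripper":0.5}]'
python3 -m inch '[{"dx":0,"dy":0,"dz":0.005,"roll":0,"gripper":0.5},{"dx":0,"dy":0,"dz":0.01,"roll":0,"gripper":0.5},{"dx":0,"dy":0,"dz":0.015,"roll":0,"gripper":0.5},{"dx":0,"dy":0,"dz":0.018,"roll":0,"gripper":0.5},{"dx":0,"dy":0,"dz":0.02,"roll":0,"gripper":0.5}]'
python3 -m inch '[{"dx":0,"dy":0,"dz":0.001,"roll":0,"gripper":0.5},{"dx":0,"dy":0,"dz":0.002,"roll":0,"gripper":0.5},{"dx":0,"dy":0,"dz":0.003,"roll":0,"gripper":0.5},{"dx":0,"dy":0,"dz":0.004,"roll":0,"gripper":0.5},{"dx":0,"dy":0,"dz":0.004,"roll":0,"gripper":0.5}]'
python3 -c "
from h import *
rows_to(.4728,.2196,.038,88.7)"
```

```text
time: 11.95
eef_pos: [0.4728, 0.216, 0.0573]
tcp_rot: [-0.002, 0.013, 1.0, -0.001]
ft_force: [-0.9, 0.3, -2.0]
width: 0.056
finger_force: 49.6
time: 12.37
eef_pos: [0.4745, 0.2182, 0.0408]
tcp_rot: [0.001, 0.012, 1.0, 0.0]
ft_force: [0.3, -0.0, -3.4]
width: 0.0562
finger_force: 49.6
time: 12.78
eef_pos: [0.4747, 0.2185, 0.0386]
tcp_rot: [0.001, 0.012, 1.0, 0.0]
ft_force: [-5.9, -1.3, 9.4]
width: 0.0558
finger_force: 51.0
pos [0.4747 0.2185 0.0386] tool-y heading 88.7 shift [0.0019 0.0011 0.0006] roll -0.0 j6 -1.19
```

Contact. I release and check the tops.

```bash
python3 -m inch '[{"dx":0,"dy":0,"dz":-0.001,"roll":0,"gripper":0.72},{"dx":0,"dy":0,"dz":-0.001,"roll":0,"gripper":0.8},{"dx":0,"dy":0,"dz":-0.001,"roll":0,"gripper":1},{"dx":0,"dy":0,"dz":-0.001,"roll":0,"gripper":1},{"dx":0,"dy":0,"dz":-0.001,"roll":0,"gripper":1}]'
python3 -m inch '[{"dx":0,"dy":0,"dz":-0.02,"roll":0,"gripper":1},{"dx":0,"dy":0,"dz":-0.05,"roll":0,"gripper":1},{"dx":0,"dy":0,"dz":-0.09,"roll":0,"gripper":1},{"dx":0,"dy":0,"dz":-0.125,"roll":0,"gripper":1},{"dx":0,"dy":0,"dz":-0.16,"roll":0,"gripper":1}]'
python3 -m inch '[{"dx":-0.02,"dy":-0.04,"dz":0,"roll":0,"gripper":1},{"dx":-0.03,"dy":-0.08,"dz":0,"roll":0,"gripper":1},{"dx":-0.04,"dy":-0.12,"dz":0,"roll":0,"gripper":1},{"dx":-0.05,"dy":-0.16,"dz":0,"roll":0,"gripper":1},{"dx":-0.055,"dy":-0.2,"dz":0,"roll":0,"gripper":1}]'
python3 -m inch '[{"dx":-0.005,"dy":-0.04,"dz":0,"roll":-5,"gripper":1},{"dx":-0.01,"dy":-0.08,"dz":0,"roll":-9,"gripper":1},{"dx":-0.012,"dy":-0.12,"dz":0,"roll":-9,"gripper":1},{"dx":-0.015,"dy":-0.16,"dz":0,"roll":-9,"gripper":1},{"dx":-0.018,"dy":-0.2,"dz":0,"roll":-9,"gripper":1}]'
python3 - <<'E'
from h import *
W=cloud("top")
for n,x,y in (("jar",.6128,.2164),("tin",.4728,.2196)):
    m=(abs(W[...,0]-x)<.045)&(abs(W[...,1]-y)<.045)&(W[...,2]>.088)&(W[...,2]<.11); print(n,desc(W[m]))
rows_to(.5455,-.2325,.06,80)
E
```

```text
time: 13.2
eef_pos: [0.4741, 0.2182, 0.0373]
tcp_rot: [0.0, 0.012, 1.0, 0.0]
ft_force: [-0.0, -1.2, -0.3]
width: 0.0856
finger_force: 0.0
time: 13.62
eef_pos: [0.4739, 0.218, 0.1992]
tcp_rot: [0.0, 0.012, 1.0, 0.0]
ft_force: [0.3, 0.5, -0.1]
width: 0.0853
finger_force: 0.0
time: 14.03
eef_pos: [0.5247, 0.0154, 0.1972]
tcp_rot: [0.0, 0.011, 1.0, 0.0]
ft_force: [0.9, 0.6, -1.0]
width: 0.0855
finger_force: 0.0
time: 14.45
eef_pos: [0.5375, -0.1852, 0.1973]
tcp_rot: [0.0, -0.067, 0.998, 0.0]
ft_force: [1.6, 0.8, 0.2]
width: 0.0853
finger_force: 0.0
jar n449 z95.2 circ(612.5,216.9) r27.4 rect(612.0,217.1) 53x53 ang85.9 mean[611.5 216.6]
tin n372 z95.4 circ(473.3,218.5) r24.0 rect(473.4,218.3) 46x46 ang50.8 mean[472.7 218. ]
pos [ 0.5368 -0.1918  0.1967] tool-y heading 97.3 shift [-0.0036 -0.041   0.1368] roll 17.3 j6 -2.11
```

```bash
python3 -m inch '[{"dx":0,"dy":-0.02,"dz":0,"roll":7,"gripper":1},{"dx":0,"dy":-0.041,"dz":0,"roll":14,"gripper":1},{"dx":-0.004,"dy":-0.041,"dz":0,"roll":21,"gripper":1},{"dx":-0.004,"dy":-0.041,"dz":0,"roll":28,"gripper":1},{"dx":-0.004,"dy":-0.041,"dz":0,"roll":35,"gripper":1}]'
python3 -m inch '[{"dx":0,"dy":0,"dz":0,"roll":7,"gripper":1},{"dx":0,"dy":0,"dz":0,"roll":14,"gripper":1},{"dx":0,"dy":0,"dz":0,"roll":21,"gripper":1},{"dx":0,"dy":0,"dz":0,"roll":28,"gripper":1},{"dx":0,"dy":0,"dz":0,"roll":35,"gripper":1}]'
python3 -m inch '[{"dx":0,"dy":0,"dz":0.02,"roll":7,"gripper":1},{"dx":0,"dy":0,"dz":0.04,"roll":14,"gripper":1},{"dx":0,"dy":0,"dz":0.07,"roll":21,"gripper":1},{"dx":0,"dy":0,"dz":0.1,"roll":28,"gripper":1},{"dx":0,"dy":0,"dz":0.1,"roll":35,"gripper":1}]'
python3 -m inch '[{"dx":0,"dy":0,"dz":0,"roll":2.3,"gripper":1},{"dx":0,"dy":0,"dz":0,"roll":2.3,"gripper":1},{"dx":0,"dy":0,"dz":0,"roll":2.3,"gripper":1}]'
python3 -c "
from h import *
rows_to(.5458,-.2328,.004,-10)"
```

```text
time: 14.92
eef_pos: [0.5472, -0.2237, 0.1969]
tcp_rot: [-0.0, 0.24, 0.971, 0.0]
ft_force: [-0.5, -0.0, -0.6]
width: 0.0856
finger_force: 0.0
time: 15.33
eef_pos: [0.5472, -0.2232, 0.1971]
tcp_rot: [-0.0, 0.52, 0.854, 0.0]
ft_force: [0.1, -0.4, 0.8]
width: 0.0853
finger_force: 0.0
time: 15.75
eef_pos: [0.5439, -0.2216, 0.0898]
tcp_rot: [-0.005, 0.753, 0.658, -0.002]
ft_force: [-0.3, 0.5, -0.1]
width: 0.0854
finger_force: 0.0
time: 16.0
eef_pos: [0.5473, -0.2233, 0.0974]
tcp_rot: [0.0, 0.763, 0.646, 0.0]
ft_force: [0.1, -0.7, 0.2]
width: 0.0855
finger_force: 0.0
pos [ 0.5473 -0.2233  0.0974] tool-y heading -9.5 shift [-0.0097  0.      0.0934] roll 0.5 j6 -0.28
```

```bash
python3 -m inch '[{"dx":-0.01,"dy":0,"dz":0.025,"roll":0,"gripper":1},{"dx":-0.01,"dy":0,"dz":0.05,"roll":0,"gripper":1},{"dx":-0.01,"dy":0,"dz":0.065,"roll":0,"gripper":1},{"dx":-0.01,"dy":0,"dz":0.075,"roll":0.5,"gripper":1},{"dx":-0.01,"dy":0,"dz":0.08,"roll":0.5,"gripper":1}]'
python3 -m inch '[{"dx":0,"dy":0,"dz":0.004,"roll":0,"gripper":1},{"dx":0,"dy":0,"dz":0.008,"roll":0,"gripper":1},{"dx":0,"dy":0,"dz":0.011,"roll":0,"gripper":1},{"dx":0,"dy":0,"dz":0.013,"roll":0,"gripper":1},{"dx":0,"dy":0,"dz":0.013,"roll":0,"gripper":1}]'
python3 -m inch '[{"dx":0,"dy":0,"dz":0,"roll":0,"gripper":0.6},{"dx":0,"dy":0,"dz":0,"roll":0,"gripper":0.6},{"dx":0,"dy":0,"dz":0,"roll":0,"gripper":0.6},{"dx":0,"dy":0,"dz":0,"roll":0,"gripper":0.6},{"dx":0,"dy":0,"dz":0,"roll":0,"gripper":0.6}]' 45
python3 -c "
from h import *
rows_to(.5458,-.2328,.004,-10)"
```

```text
time: 16.42
eef_pos: [0.5451, -0.2328, 0.0161]
tcp_rot: [-0.001, 0.767, 0.642, -0.0]
ft_force: [-0.2, -0.0, -0.5]
width: 0.0858
finger_force: 0.0
time: 16.83
eef_pos: [0.5456, -0.2331, 0.0045]
tcp_rot: [0.0, 0.767, 0.642, 0.0]
ft_force: [0.1, -0.9, -0.5]
width: 0.0853
finger_force: 0.0
time: 17.25
eef_pos: [0.5456, -0.2332, 0.0046]
tcp_rot: [0.0, 0.767, 0.642, 0.0]
ft_force: [0.5, 0.2, -0.3]
width: 0.0509
finger_force: 0.0
pos [ 0.5456 -0.2332  0.0046] tool-y heading -10.1 shift [0.0004 0.0001 0.0006] roll -0.1 j6 -0.29
```

```bash
python3 - <<'E'
from h import *
p,d=eyes.read_camera("side"); W=cloud("side",d)
cv2.imwrite("pics/grip3.png",cv2.resize(p[200:360,240:400,::-1],(600,600)))
q=cloud("top")
m=(q[...,2]>.011)&(q[...,2]<.027)&(abs(q[...,0]-.545)<.07)&(abs(q[...,1]+.233)<.13); print(desc(q[m]))
E
```

```text
n1016 z18.7 circ(545.6,-232.6) r108.5 rect(547.4,-233.4) 211x64 ang80.6 mean[ 554.9 -194.8]
```

View pics/grip3.png

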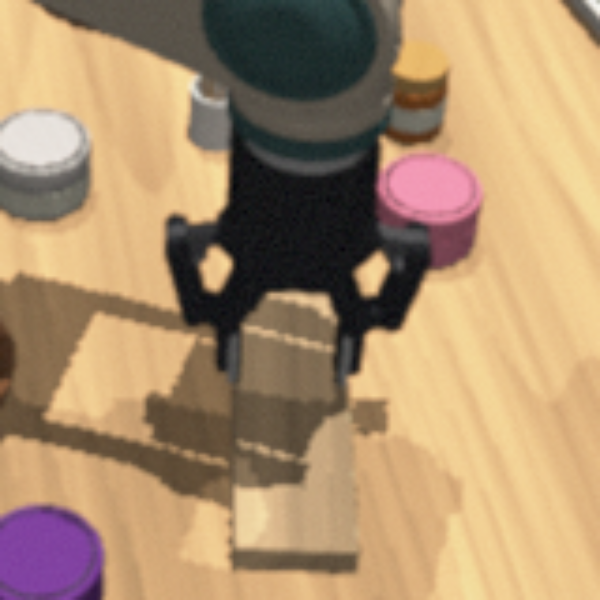

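The picture shows the fingertips at (230,375) and (345,375) closed just above the shelf's surface, not around it. I'll measure the tip height from depth.

```bash
python3 - <<'E'
from h import *
p,d=eyes.read_camera("side"); W=cloud("side",d)
sub=np.zeros(d.shape,bool); sub[270:305,295:340]=1
dark=(p.max(2)<75)&sub
for u0,u1 in((296,308),(326,338)):
    for v in range(284,304,2):
        s=[(u,W[v,u].round(3).tolist(),int(p[v,u].max())) for u in range(u0,u1,3)]
        print(v,s)
E
```

```text
284 [(296, [0.502, -0.23, 0.081], 30), (299, [nan, nan, nan], 24), (302, [0.512, -0.238, 0.088], 23), (305, [0.518, -0.239, 0.088], 70)]
286 [(296, [0.502, -0.233, 0.078], 43), (299, [0.507, -0.237, 0.082], 25), (302, [0.512, -0.24, 0.085], 20), (305, [0.534, -0.176, 0.016], 150)]
288 [(296, [0.517, -0.163, -0.001], 113), (299, [0.507, -0.236, 0.076], 24), (302, [0.512, -0.241, 0.08], 31), (305, [0.532, -0.185, 0.019], 167)]
290 [(296, [0.516, -0.169, -0.001], 170), (299, [0.508, -0.234, 0.067], 15), (302, [0.513, -0.239, 0.072], 77), (305, [0.531, -0.19, 0.018], 136)]
292 [(296, [0.515, -0.174, -0.002], 140), (299, [0.508, -0.235, 0.063], 20), (302, [0.514, -0.237, 0.064], 85), (305, [0.53, -0.196, 0.02], 138)]
294 [(296, [0.513, -0.185, 0.003], 122), (299, [0.508, -0.236, 0.058], 32), (302, [0.514, -0.237, 0.058], 84), (305, [0.529, -0.201, 0.019], 137)]
296 [(296, [0.513, -0.188, 0.001], 124), (299, [0.509, -0.232, 0.048], 25), (302, [0.514, -0.237, 0.053], 75), (305, [0.527, -0.208, 0.02], 136)]
298 [(296, [0.512, -0.191, -0.001], 128), (299, [0.509, -0.232, 0.043], 40), (302, [0
[... 1104 characters left out ...]
06, 0.017], 131), (329, [0.571, -0.231, 0.043], 53), (332, [0.572, -0.249, 0.063], 83), (335, [0.578, -0.247, 0.06], 44)]
296 [(326, [0.571, -0.214, 0.02], 129), (329, [0.57, -0.235, 0.042], 41), (332, [0.573, -0.248, 0.055], 85), (335, [0.58, -0.244, 0.05], 52)]
298 [(326, [0.57, -0.218, 0.019], 130), (329, [0.57, -0.237, 0.038], 51), (332, [0.573, -0.249, 0.05], 78), (335, [0.58, -0.245, 0.046], 79)]
300 [(326, [0.568, -0.224, 0.018], 132), (329, [0.575, -0.224, 0.018], 73), (332, [0.573, -0.249, 0.045], 134), (335, [0.592, -0.21, -0.0], 229)]
302 [(326, [0.568, -0.226, 0.015], 130), (329, [0.574, -0.228, 0.017], 86), (332, [0.574, -0.248, 0.038], 151), (335, [0.591, -0.215, -0.001], 241)]
```

Measured tip height is about 0.037 while the reported TCP is at 0.0046. The fingertips therefore sit about 33 mm above the reported TCP, which also explains the grip on the jar's lid. I'll reopen, go lower in small steps watching the force, and measure again.

```bash
cat >tips.py <<'E'
from h import *
# lowest dark gripper points near the TCP in the side view
def tips():
    p,d=eyes.read_camera("side"); W=cloud("side",d); o=bot.get_obs()["eef_pos"]
    m=(p.max(2)<95)&(np.hypot(W[...,0]-o[0],W[...,1]-o[1])<.065)&(W[...,2]>.0)&(W[...,2]<o[2]+.1)
    Q=W[m]; Q=Q[np.argsort(Q[:,2])]
    return p,W,Q
E
python3 -m inch '[{"dx":0,"dy":0,"dz":0,"roll":0,"gripper":1},{"dx":0,"dy":0,"dz":0,"roll":0,"gripper":1},{"dx":0,"dy":0,"dz":0,"roll":0,"gripper":1},{"dx":0,"dy":0,"dz":0,"roll":0,"gripper":1},{"dx":0,"dy":0,"dz":0,"roll":0,"gripper":1}]'
python3 -m inch '[{"dx":0,"dy":0,"dz":0.006,"roll":0,"gripper":1},{"dx":0,"dy":0,"dz":0.012,"roll":0,"gripper":1},{"dx":0,"dy":0,"dz":0.018,"roll":0,"gripper":1},{"dx":0,"dy":0,"dz":0.02,"roll":0,"gripper":1},{"dx":0,"dy":0,"dz":0.02,"roll":0,"gripper":1}]'
python3 - <<'E'
from h import *
p,d=eyes.read_camera("side"); W=cloud("side",d)
cv2.imwrite("pics/grip4.png",cv2.resize(p[240:340,260:380,::-1],(720,600)))
for u in (290,293,296,299,334,337,340,343,346):
    s=[W[v,u,2].round(3) for v in range(280,320,2)]; print(u,s)
E
```

```text
time: 17.82
eef_pos: [0.5455, -0.2331, 0.0044]
tcp_rot: [-0.0, 0.767, 0.642, 0.0]
ft_force: [-0.0, 0.4, 1.1]
width: 0.0853
finger_force: 0.0
time: 18.23
eef_pos: [0.5448, -0.2327, -0.017]
tcp_rot: [-0.001, 0.767, 0.642, -0.0]
ft_force: [0.8, 0.2, -0.3]
width: 0.0855
finger_force: 0.0
290 [np.float64(0.073), np.float64(0.078), np.float64(0.077), np.float64(0.073), np.float64(0.074), np.float64(0.071), np.float64(0.068), np.float64(0.054), np.float64(0.046), np.float64(0.041), np.float64(0.039), np.float64(0.032), np.float64(-0.002), np.float64(0.0), np.float64(-0.0), np.float64(0.002), np.float64(0.002), np.float64(-0.001), np.float64(-0.0), np.float64(-0.0)]
293 [np.float64(0.078), np.float64(0.076), np.float64(0.076), np.float64(0.082), np.float64(0.077), np.float64(0.071), np.float64(0.062), np.float64(0.058), np.float64(0.054), np.float64(0.048), np.float64(0.045), np.float64(0.034), np.float64(0.03), np.float64(-0.0), np.float64(0.0), np.float64(-0.001), np.float64(0.003), np.float64(-0.002), np.float64(-0.001), np.float64(-0.0)]
296 [np.float64(0.086), np.float64(0.086), np.floa
[... 1930 characters left out ...]
64(0.076), np.float64(0.079), np.float64(0.076), np.float64(0.072), np.float64(0.063), np.float64(0.051), np.float64(0.049), np.float64(0.041), np.float64(0.035), np.float64(-0.001), np.float64(-0.0), np.float64(0.003), np.float64(-0.0), np.float64(0.0), np.float64(-0.003), np.float64(0.002), np.float64(-0.001)]
346 [np.float64(0.002), np.float64(-0.001), np.float64(0.078), np.float64(0.077), np.float64(0.074), np.float64(0.07), np.float64(0.064), np.float64(0.003), np.float64(0.0), np.float64(-0.001), np.float64(-0.0), np.float64(-0.002), np.float64(-0.001), np.float64(-0.002), np.float64(0.001), np.float64(-0.002), np.float64(-0.001), np.float64(0.002), np.float64(-0.001), np.float64(0.0)]
```

View pics/grip4.png

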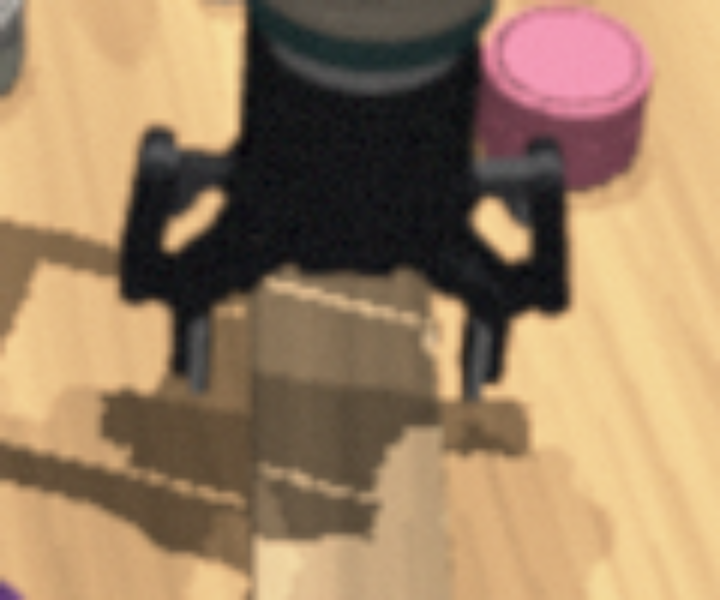

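The open fingers straddle the shelf and their tips are at about z 0.028 (picture 195,390 and 475,390). They need to go another 18 mm down.

```bash
python3 -m inch '[{"dx":0,"dy":0,"dz":0.005,"roll":0,"gripper":1},{"dx":0,"dy":0,"dz":0.01,"roll":0,"gripper":1},{"dx":0,"dy":0,"dz":0.014,"roll":0,"gripper":1},{"dx":0,"dy":0,"dz":0.016,"roll":0,"gripper":1},{"dx":0,"dy":0,"dz":0.0175,"roll":0,"gripper":1}]'
python3 -m inch '[{"dx":0,"dy":0,"dz":0,"roll":0,"gripper":0.6},{"dx":0,"dy":0,"dz":0,"roll":0,"gripper":0.6},{"dx":0,"dy":0,"dz":0,"roll":0,"gripper":0.6},{"dx":0,"dy":0,"dz":0,"roll":0,"gripper":0.6},{"dx":0,"dy":0,"dz":0,"roll":0,"gripper":0.6}]' 45
python3 -c "
from h import *
rows_to(.5458,-.2328,-.033,-10)"
```

```text
time: 18.7
eef_pos: [0.5453, -0.233, -0.0337]
tcp_rot: [-0.0, 0.767, 0.642, -0.0]
ft_force: [0.0, 0.1, 0.3]
width: 0.0855
finger_force: 0.0
time: 19.12
eef_pos: [0.546, -0.2333, -0.0325]
tcp_rot: [0.001, 0.767, 0.642, 0.0]
ft_force: [0.6, 0.1, 2.7]
width: 0.063
finger_force: 51.8
pos [ 0.546  -0.2333 -0.0325] tool-y heading -10.1 shift [ 0.0005 -0.0003  0.0005] roll -0.1 j6 -0.29
```

```bash
python3 -m inch '[{"dx":0,"dy":0,"dz":-0.01,"roll":0,"gripper":0.6},{"dx":0,"dy":0,"dz":-0.03,"roll":0,"gripper":0.6},{"dx":0,"dy":0,"dz":-0.06,"roll":0,"gripper":0.6},{"dx":0,"dy":0,"dz":-0.1,"roll":0,"gripper":0.6},{"dx":0,"dy":0,"dz":-0.14,"roll":0,"gripper":0.6}]'
python3 -m inch '[{"dx":0,"dy":0,"dz":0,"roll":5,"gripper":0.6},{"dx":0,"dy":0,"dz":0,"roll":12,"gripper":0.6},{"dx":0,"dy":0,"dz":0,"roll":19,"gripper":0.6},{"dx":0,"dy":0,"dz":0,"roll":26,"gripper":0.6},{"dx":0,"dy":0,"dz":0,"roll":33,"gripper":0.6}]'
python3 -m inch '[{"dx":0,"dy":0,"dz":0,"roll":7,"gripper":0.6},{"dx":0,"dy":0,"dz":0,"roll":14,"gripper":0.6},{"dx":0,"dy":0,"dz":0,"roll":21,"gripper":0.6},{"dx":0,"dy":0,"dz":0,"roll":28,"gripper":0.6},{"dx":0,"dy":0,"dz":0,"roll":35,"gripper":0.6}]'
python3 -m inch '[{"dx":0,"dy":0,"dz":0,"roll":6,"gripper":0.6},{"dx":0,"dy":0,"dz":0,"roll":11,"gripper":0.6},{"dx":0,"dy":0,"dz":0,"roll":13.2,"gripper":0.6},{"dx":0,"dy":0,"dz":0,"roll":13.2,"gripper":0.6}]'
python3 - <<'E'
from h import *
W=cloud("top"); o=bot.get_obs()["eef_pos"]
m=(abs(W[...,0]-o[0])<.13)&(abs(W[...,1]-o[1])<.06)&(W[...,2]>.14)&(W[...,2]<.172)
m=m&(abs(W[...,0]-o[0])>.05); Q=W[m]; print(desc(Q), Q[:,0].min(),Q[:,0].max())
for s in(-1,1):
    q=Q[(Q[:,0]-o[0])*s>0]; print(s,len(q),q.mean(0).round(4) if len(q) else 0,q[:,:2].min(0),q[:,:2].max(0))
rows_to(.543,.2178,.1075,88.7)
E
```

```text
time: 19.53
eef_pos: [0.5443, -0.2325, 0.1076]
tcp_rot: [-0.002, 0.767, 0.642, -0.001]
ft_force: [0.8, -0.8, -1.6]
width: 0.0631
finger_force: 51.3
time: 19.95
eef_pos: [0.5451, -0.2329, 0.107]
tcp_rot: [-0.0, 0.919, 0.395, -0.0]
ft_force: [0.4, 0.6, -1.7]
width: 0.0626
finger_force: 51.2
time: 20.37
eef_pos: [0.5451, -0.2329, 0.1069]
tcp_rot: [-0.0, 0.995, 0.1, -0.0]
ft_force: [0.5, -0.1, -1.7]
width: 0.0629
finger_force: 51.2
time: 20.7
eef_pos: [0.5451, -0.2329, 0.1069]
tcp_rot: [-0.0, 1.0, -0.012, -0.0]
ft_force: [0.4, -0.4, -1.5]
width: 0.0633
finger_force: 51.2
n447 z157.9 circ(621.4,-221.7) r31.7 rect(621.7,-222.0) 39x53 ang88.3 mean[ 623.6 -218.4] 0.5956262889797328 0.6476859260055237Traceback (most recent call last):
  File "<stdin>", line 6, in <module>
    return umr_minimum(a, axis, None, out, keepdims, initial, where)
ValueError: zero-size array to reduction operation minimum which has no identity
```

```bash
python3 -m inch '[{"dx":0,"dy":-0.02,"dz":0,"roll":0,"gripper":0.6},{"dx":0,"dy":-0.05,"dz":0,"roll":0,"gripper":0.6},{"dx":0,"dy":-0.085,"dz":0,"roll":0,"gripper":0.6},{"dx":0,"dy":-0.12,"dz":0,"roll":0,"gripper":0.6},{"dx":0,"dy":-0.155,"dz":0,"roll":0,"gripper":0.6}]'
python3 -m inch '[{"dx":-0.001,"dy":-0.035,"dz":0,"roll":0,"gripper":0.6},{"dx":-0.002,"dy":-0.07,"dz":0,"roll":0,"gripper":0.6},{"dx":-0.004,"dy":-0.105,"dz":0,"roll":0,"gripper":0.6},{"dx":-0.006,"dy":-0.14,"dz":0,"roll":0,"gripper":0.6},{"dx":-0.008,"dy":-0.17,"dz":0,"roll":0,"gripper":0.6}]'
python3 -m inch '[{"dx":-0.001,"dy":-0.03,"dz":0,"roll":0,"gripper":0.6},{"dx":-0.002,"dy":-0.06,"dz":0,"roll":0,"gripper":0.6},{"dx":-0.003,"dy":-0.09,"dz":0,"roll":0,"gripper":0.6},{"dx":-0.004,"dy":-0.115,"dz":0,"roll":0,"gripper":0.6},{"dx":-0.004,"dy":-0.125,"dz":0,"roll":0,"gripper":0.6}]'
python3 -m inch '[{"dx":0,"dy":0,"dz":0,"roll":0,"gripper":0.6},{"dx":0,"dy":0,"dz":0,"roll":0,"gripper":0.6},{"dx":0,"dy":0,"dz":0,"roll":0,"gripper":0.6}]'
python3 - <<'E'
from h import *
rows_to(.543,.2178,.0632,88.7)
p,d=eyes.read_camera("side");W=cloud("side",d)
m=(abs(W[...,0]-.543)<.13)&(abs(W[...,1]-.218)<.06)&(W[...,2]>.15)&(W[...,2]<.17)&(p.min(2)>90); Q=W[m]; print(desc(Q), Q[:,0].min(),Q[:,0].max())
q=Q[Q[:,0]<.46];print(q.mean(0));q=Q[Q[:,0]>.62];print(q.mean(0))
E
```

```text
time: 21.17
eef_pos: [0.5487, -0.0767, 0.107]
tcp_rot: [-0.0, 1.0, -0.011, -0.0]
ft_force: [0.7, -0.3, -1.1]
width: 0.0628
finger_force: 51.2
time: 21.58
eef_pos: [0.5445, 0.0942, 0.1071]
tcp_rot: [-0.0, 1.0, -0.01, -0.0]
ft_force: [-0.0, 0.1, -1.9]
width: 0.0632
finger_force: 51.2
time: 22.0
eef_pos: [0.5432, 0.2201, 0.1069]
tcp_rot: [-0.0, 1.0, -0.009, -0.0]
ft_force: [-0.5, -0.3, -1.8]
width: 0.0628
finger_force: 51.2
time: 22.25
eef_pos: [0.5441, 0.2158, 0.1069]
tcp_rot: [0.0, 1.0, -0.012, -0.0]
ft_force: [-0.5, -0.2, -2.0]
width: 0.0628
finger_force: 51.2
pos [0.5441 0.2158 0.1069] tool-y heading -91.4 shift [-0.0011 -0.002   0.0437] roll -0.1 j6 1.91
n642 z157.1 circ(543.3,213.6) r108.7 rect(543.8,216.8) 74x210 ang87.9 mean[551.1 214. ] 0.4388725000306887 0.6483692226957112
[0.44960424 0.21436383 0.15719433]
[0.63405555 0.21149846 0.15706841]
```

```bash
python3 -m inch '[{"dx":-0.001,"dy":-0.001,"dz":0.01,"roll":0,"gripper":0.6},{"dx":-0.001,"dy":-0.001,"dz":0.02,"roll":0,"gripper":0.6},{"dx":-0.001,"dy":-0.001,"dz":0.03,"roll":0,"gripper":0.6},{"dx":-0.001,"dy":-0.001,"dz":0.035,"roll":0,"gripper":0.6},{"dx":-0.001,"dy":-0.001,"dz":0.038,"roll":0,"gripper":0.6}]'
python3 -m inch '[{"dx":0,"dy":0,"dz":0,"roll":0,"gripper":0.6},{"dx":0,"dy":0,"dz":0.001,"roll":0,"gripper":0.6},{"dx":0,"dy":0,"dz":0.002,"roll":0,"gripper":0.6},{"dx":0,"dy":0,"dz":0.003,"roll":0,"gripper":0.6},{"dx":0,"dy":0,"dz":0.004,"roll":0,"gripper":0.6}]'
python3 -c "
from h import *
rows_to(.543,.2178,.0632,88.7)"
```

```text
time: 22.72
eef_pos: [0.5422, 0.2176, 0.0669]
tcp_rot: [0.0, 1.0, -0.012, -0.001]
ft_force: [0.5, 0.0, -1.4]
width: 0.063
finger_force: 51.2
time: 23.13
eef_pos: [0.5432, 0.2182, 0.0652]
tcp_rot: [-0.0, 1.0, -0.012, 0.0]
ft_force: [0.1, 0.1, -1.0]
width: 0.0632
finger_force: 51.2
pos [0.5432 0.2182 0.0652] tool-y heading -91.3 shift [-0.0002  0.0004  0.002 ] roll -0.0 j6 1.91
```

```bash
python3 -m inch '[{"dx":0,"dy":0,"dz":0.0005,"roll":0,"gripper":0.6},{"dx":0,"dy":0,"dz":0.001,"roll":0,"gripper":0.6},{"dx":0,"dy":0,"dz":0.0015,"roll":0,"gripper":0.6},{"dx":0,"dy":0,"dz":0.002,"roll":0,"gripper":0.6},{"dx":0,"dy":0,"dz":0.002,"roll":0,"gripper":0.6}]'

```

```text
time: 23.55
eef_pos: [0.543, 0.2181, 0.0628]
tcp_rot: [-0.0, 1.0, -0.012, -0.0]
ft_force: [-0.0, -0.5, -0.9]
width: 0.0631
finger_force: 51.2
```

```bash
python3 -m inch '[{"dx":0,"dy":0,"dz":0.0005,"roll":0,"gripper":0.6},{"dx":0,"dy":0,"dz":0.001,"roll":0,"gripper":0.6},{"dx":0,"dy":0,"dz":0.001,"roll":0,"gripper":0.6},{"dx":0,"dy":0,"dz":0.001,"roll":0,"gripper":0.6}]'

```

```text
time: 23.88
eef_pos: [0.5431, 0.2181, 0.0625]
tcp_rot: [-0.0, 1.0, -0.012, 0.0]
ft_force: [-3.9, -1.0, 4.5]
width: 0.0627
finger_force: 51.8
```

```bash
python3 -m inch '[{"dx":0,"dy":0,"dz":0,"roll":0,"gripper":0.78},{"dx":0,"dy":0,"dz":0,"roll":0,"gripper":0.85},{"dx":0,"dy":0,"dz":0,"roll":0,"gripper":1},{"dx":0,"dy":0,"dz":0,"roll":0,"gripper":1},{"dx":0,"dy":0,"dz":0,"roll":0,"gripper":1}]'
python3 -m inch '[{"dx":0,"dy":0,"dz":-0.01,"roll":0,"gripper":1},{"dx":0,"dy":0,"dz":-0.03,"roll":0,"gripper":1},{"dx":0,"dy":0,"dz":-0.06,"roll":0,"gripper":1},{"dx":0,"dy":0,"dz":-0.09,"roll":0,"gripper":1},{"dx":0,"dy":0,"dz":-0.12,"roll":0,"gripper":1}]'
python3 -m inch '[{"dx":-0.01,"dy":0.03,"dz":0,"roll":0,"gripper":1},{"dx":-0.03,"dy":0.065,"dz":0,"roll":0,"gripper":1},{"dx":-0.05,"dy":0.1,"dz":0,"roll":0,"gripper":1},{"dx":-0.065,"dy":0.135,"dz":0,"roll":0,"gripper":1},{"dx":-0.08,"dy":0.17,"dz":0,"roll":0,"gripper":1}]'
python3 -m inch '[{"dx":-0.015,"dy":0.035,"dz":0,"roll":0,"gripper":1},{"dx":-0.025,"dy":0.06,"dz":0,"roll":0,"gripper":1},{"dx":-0.025,"dy":0.076,"dz":0,"roll":0,"gripper":1},{"dx":-0.025,"dy":0.076,"dz":0,"roll":0,"gripper":1}]'
python3 - <<'E'
from h import *
p,d=eyes.read_camera("side");cv2.imwrite("pics/s5.png",p[60:300,160:420,::-1].repeat(2,0).repeat(2,1))
W=cloud("top"); m=(abs(W[...,0]-.543)<.13)&(abs(W[...,1]-.218)<.06)&(W[...,2]>.105)&(W[...,2]<.125); print(desc(W[m]))
rows_to(.4325,-.028,-.025,88.7)
E
```

```text
time: 24.3
eef_pos: [0.543, 0.2181, 0.0617]
tcp_rot: [-0.0, 1.0, -0.012, -0.0]
ft_force: [1.0, 0.1, -0.0]
width: 0.0855
finger_force: 0.0
time: 24.72
eef_pos: [0.5428, 0.218, 0.1841]
tcp_rot: [-0.0, 1.0, -0.012, 0.0]
ft_force: [1.0, 0.5, -0.0]
width: 0.0852
finger_force: 0.0
time: 25.13
eef_pos: [0.458, 0.0488, 0.1828]
tcp_rot: [-0.0, 1.0, -0.011, 0.001]
ft_force: [-0.2, -0.7, 0.3]
width: 0.0855
finger_force: 0.0
time: 25.47
eef_pos: [0.432, -0.0279, 0.183]
tcp_rot: [0.0, 1.0, -0.013, 0.001]
ft_force: [-0.2, -0.2, 0.6]
width: 0.0854
finger_force: 0.0
n2779 z113.4 circ(541.2,217.7) r108.9 rect(541.2,217.5) 65x210 ang88.6 mean[538.4 216.8]
pos [ 0.4325 -0.0255  0.1826] tool-y heading -91.4 shift [-1.000e-04  2.600e-03  2.076e-01] roll -0.1 j6 1.45
```

View pics/s5.png

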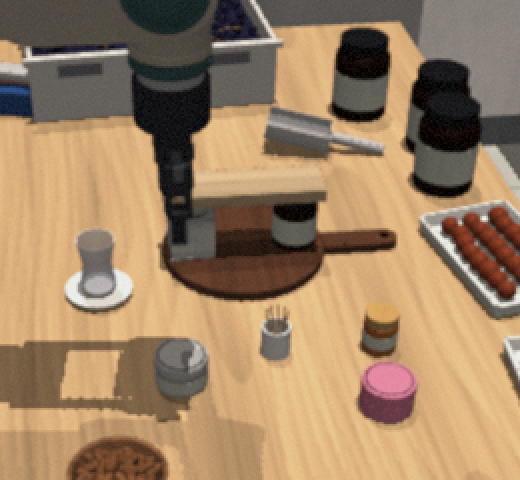

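The shelf lies level across both tops, with its centre at (541,217.5) mm and its angle in line. The gripper is above the silver sweet tin.

```bash
python3 -m inch '[{"dx":0,"dy":0,"dz":0.03,"roll":0,"gripper":1},{"dx":0,"dy":0,"dz":0.06,"roll":0,"gripper":1},{"dx":0,"dy":0,"dz":0.09,"roll":0,"gripper":1},{"dx":0,"dy":0,"dz":0.11,"roll":0,"gripper":1},{"dx":0,"dy":0,"dz":0.12,"roll":0,"gripper":1}]'
python3 -m inch '[{"dx":0,"dy":0,"dz":0,"roll":0,"gripper":1},{"dx":0,"dy":0,"dz":0,"roll":0,"gripper":1},{"dx":0,"dy":0,"dz":0,"roll":0,"gripper":1}]'
python3 -c "
from h import *
rows_to(.4325,-.028,-.025,88.7)"
```

```text
time: 25.98
eef_pos: [0.4309, -0.024, 0.059]
tcp_rot: [-0.001, 1.0, -0.011, -0.002]
ft_force: [-0.2, -0.1, -0.3]
width: 0.0851
finger_force: 0.0
time: 26.23
eef_pos: [0.4336, -0.0252, 0.0637]
tcp_rot: [0.0, 1.0, -0.011, 0.001]
ft_force: [0.6, -0.4, -0.3]
width: 0.0854
finger_force: 0.0
pos [ 0.4336 -0.0252  0.0637] tool-y heading -91.3 shift [-0.0012  0.0028  0.0887] roll 0.0 j6 1.45
```

```bash
python3 -m inch '[{"dx":0,"dy":0.003,"dz":0.02,"roll":0,"gripper":1},{"dx":0,"dy":0.003,"dz":0.045,"roll":0,"gripper":1},{"dx":0,"dy":0.003,"dz":0.065,"roll":0,"gripper":1},{"dx":0,"dy":0.003,"dz":0.08,"roll":0,"gripper":1},{"dx":0,"dy":0.003,"dz":0.088,"roll":0,"gripper":1}]'
python3 -m inch '[{"dx":0,"dy":0,"dz":0,"roll":0,"gripper":1},{"dx":0,"dy":0,"dz":0,"roll":0,"gripper":0.6},{"dx":0,"dy":0,"dz":0,"roll":0,"gripper":0.6},{"dx":0,"dy":0,"dz":0,"roll":0,"gripper":0.6},{"dx":0,"dy":0,"dz":0,"roll":0,"gripper":0.6}]' 40
python3 -m inch '[{"dx":0,"dy":0,"dz":0,"roll":0,"gripper":0.6},{"dx":0,"dy":0,"dz":-0.01,"roll":0,"gripper":0.6},{"dx":0,"dy":0,"dz":-0.03,"roll":0,"gripper":0.6},{"dx":0,"dy":0,"dz":-0.06,"roll":0,"gripper":0.6},{"dx":0,"dy":0,"dz":-0.09,"roll":0,"gripper":0.6}]'
python3 -m inch '[{"dx":0,"dy":0,"dz":-0.04,"roll":0,"gripper":0.6},{"dx":0,"dy":0,"dz":-0.08,"roll":0,"gripper":0.6},{"dx":0,"dy":0,"dz":-0.11,"roll":0,"gripper":0.6},{"dx":0,"dy":0,"dz":-0.11,"roll":0,"gripper":0.6}]'
python3 - <<'E'
from h import *
rows_to(.5425,.2178,.16,88.7)
E
```

```text
time: 26.65
eef_pos: [0.4324, -0.0283, -0.0265]
tcp_rot: [-0.0, 1.0, -0.012, 0.0]
ft_force: [1.0, 0.1, -0.9]
width: 0.0854
finger_force: 0.0
time: 27.07
eef_pos: [0.4338, -0.0285, -0.0242]
tcp_rot: [0.0, 1.0, -0.012, 0.002]
ft_force: [-1.3, 1.3, 6.0]
width: 0.0612
finger_force: 43.7
time: 27.48
eef_pos: [0.4314, -0.0283, 0.0652]
tcp_rot: [-0.0, 1.0, -0.012, -0.001]
ft_force: [1.0, 0.5, -2.0]
width: 0.0611
finger_force: 43.9
time: 27.82
eef_pos: [0.435, -0.0289, 0.1822]
tcp_rot: [0.001, 1.0, -0.012, 0.006]
ft_force: [0.6, 0.9, -0.1]
width: 0.0605
finger_force: 43.9
pos [ 0.435  -0.0289  0.1822] tool-y heading -91.3 shift [ 0.1015 -0.2491  0.0231] roll -0.0 j6 1.44
```

```bash
python3 -m inch '[{"dx":0.01,"dy":-0.025,"dz":0,"roll":0,"gripper":0.6},{"dx":0.025,"dy":-0.055,"dz":0,"roll":0,"gripper":0.6},{"dx":0.04,"dy":-0.085,"dz":0,"roll":0,"gripper":0.6},{"dx":0.052,"dy":-0.115,"dz":0,"roll":0,"gripper":0.6},{"dx":0.065,"dy":-0.145,"dz":0,"roll":0,"gripper":0.6}]'
python3 -m inch '[{"dx":0.013,"dy":-0.03,"dz":0,"roll":0,"gripper":0.6},{"dx":0.025,"dy":-0.06,"dz":0,"roll":0,"gripper":0.6},{"dx":0.034,"dy":-0.085,"dz":0,"roll":0,"gripper":0.6},{"dx":0.038,"dy":-0.1,"dz":0,"roll":0,"gripper":0.6},{"dx":0.039,"dy":-0.103,"dz":0,"roll":0,"gripper":0.6}]'
python3 -m inch '[{"dx":0,"dy":0,"dz":0,"roll":0,"gripper":0.6},{"dx":0,"dy":0,"dz":0.015,"roll":0,"gripper":0.6},{"dx":0,"dy":0,"dz":0.03,"roll":0,"gripper":0.6},{"dx":0,"dy":0,"dz":0.045,"roll":0,"gripper":0.6},{"dx":0,"dy":0,"dz":0.055,"roll":0,"gripper":0.6}]'
python3 -m inch '[{"dx":0,"dy":0,"dz":0,"roll":0,"gripper":0.6},{"dx":0,"dy":0,"dz":0,"roll":0,"gripper":0.6},{"dx":0,"dy":0,"dz":0,"roll":0,"gripper":0.6}]'
python3 - <<'E'
from h import *
rows_to(.542,.2175,.088,88.7)
W=cloud("side")
for lo,hi in((.125,.145),):
    m=(abs(W[...,0]-.542)<.045)&(abs(W[...,1]-.218)<.06)&(W[...,2]>.12)&(W[...,2]<.19); Q=W[m]; print(Q.min(0),Q.max(0),np.percentile(Q[:,2],[0,2,5]))
E
```

```text
time: 28.23
eef_pos: [0.5006, 0.1165, 0.1738]
tcp_rot: [0.0, 1.0, -0.012, -0.0]
ft_force: [1.0, -0.4, -2.1]
width: 0.0614
finger_force: 44.1
time: 28.65
eef_pos: [0.5416, 0.2194, 0.1731]
tcp_rot: [-0.0, 1.0, -0.01, -0.001]
ft_force: [-0.7, 0.4, -2.4]
width: 0.0611
finger_force: 44.2
time: 29.07
eef_pos: [0.5412, 0.2156, 0.1174]
tcp_rot: [0.0, 1.0, -0.012, -0.001]
ft_force: [-0.3, 0.3, -2.0]
width: 0.0609
finger_force: 44.2
time: 29.32
eef_pos: [0.5424, 0.2168, 0.1202]
tcp_rot: [-0.0, 1.0, -0.012, 0.001]
ft_force: [-0.6, 0.5, -1.1]
width: 0.0607
finger_force: 44.2
pos [0.5424 0.2168 0.1202] tool-y heading -91.4 shift [-0.0005 -0.0006  0.0322] roll -0.1 j6 1.91
[0.51145372 0.16940143 0.14410583] [0.57343624 0.25028408 0.18971877] [0.14410583 0.14606527 0.14730152]
```

Tin bottom is at about 0.145 and centred. I lower it 32 mm to the shelf.

```bash
python3 -m inch '[{"dx":0,"dy":0,"dz":0.007,"roll":0,"gripper":0.6},{"dx":0,"dy":0,"dz":0.014,"roll":0,"gripper":0.6},{"dx":0,"dy":0,"dz":0.02,"roll":0,"gripper":0.6},{"dx":0,"dy":0,"dz":0.025,"roll":0,"gripper":0.6},{"dx":0,"dy":0,"dz":0.028,"roll":0,"gripper":0.6}]'
python3 -m inch '[{"dx":0,"dy":0,"dz":0,"roll":0,"gripper":0.6},{"dx":0,"dy":0,"dz":0.001,"roll":0,"gripper":0.6},{"dx":0,"dy":0,"dz":0.002,"roll":0,"gripper":0.6},{"dx":0,"dy":0,"dz":0.003,"roll":0,"gripper":0.6},{"dx":0,"dy":0,"dz":0.003,"roll":0,"gripper":0.6}]'

```

```text
time: 29.78
eef_pos: [0.5415, 0.2169, 0.0895]
tcp_rot: [0.0, 1.0, -0.012, -0.001]
ft_force: [-0.2, 0.4, -1.5]
width: 0.0611
finger_force: 44.2
time: 30.2
eef_pos: [0.5422, 0.2172, 0.0889]
tcp_rot: [-0.0, 1.0, -0.012, 0.001]
ft_force: [-2.7, -1.4, 3.7]
width: 0.0612
finger_force: 44.6
```

```bash
python3 -m inch '[{"dx":0,"dy":0,"dz":0,"roll":0,"gripper":0.76},{"dx":0,"dy":0,"dz":0,"roll":0,"gripper":0.85},{"dx":0,"dy":0,"dz":0,"roll":0,"gripper":1},{"dx":0,"dy":0,"dz":0,"roll":0,"gripper":1},{"dx":0,"dy":0,"dz":0,"roll":0,"gripper":1}]'
python3 -m inch '[{"dx":0,"dy":0,"dz":-0.01,"roll":0,"gripper":1},{"dx":0,"dy":0,"dz":-0.03,"roll":0,"gripper":1},{"dx":0,"dy":0,"dz":-0.06,"roll":0,"gripper":1},{"dx":0,"dy":0,"dz":-0.09,"roll":0,"gripper":1},{"dx":0,"dy":0,"dz":-0.11,"roll":0,"gripper":1}]'
python3 -m inch '[{"dx":0.015,"dy":0.025,"dz":0,"roll":0,"gripper":1},{"dx":0.032,"dy":0.055,"dz":0,"roll":0,"gripper":1},{"dx":0.05,"dy":0.085,"dz":0,"roll":0,"gripper":1},{"dx":0.07,"dy":0.115,"dz":0,"roll":0,"gripper":1},{"dx":0.088,"dy":0.145,"dz":0,"roll":0,"gripper":1}]'
python3 -m inch '[{"dx":0.018,"dy":0.03,"dz":0,"roll":-7,"gripper":1},{"dx":0.035,"dy":0.055,"dz":0,"roll":-14,"gripper":1},{"dx":0.05,"dy":0.069,"dz":0,"roll":-21,"gripper":1},{"dx":0.05,"dy":0.069,"dz":0,"roll":-28,"gripper":1},{"dx":0.05,"dy":0.069,"dz":0,"roll":-35,"gripper":1}]'
python3 -m inch '[{"dx":0,"dy":0,"dz":0.02,"roll":-7,"gripper":1},{"dx":0,"dy":0,"dz":0.05,"roll":-10,"gripper":1},{"dx":0,"dy":0,"dz":0.07,"roll":-10,"gripper":1},{"dx":0,"dy":0,"dz":0.08,"roll":-10,"gripper":1},{"dx":0,"dy":0,"dz":0.08,"roll":-10,"gripper":1}]'
python3 - <<'E'
from h import *
W=cloud("top"); m=(abs(W[...,0]-.543)<.05)&(abs(W[...,1]-.218)<.05)&(W[...,2]>.145)&(W[...,2]<.162); print("sweet",desc(W[m]))
m=(abs(W[...,0]-.543)<.13)&(abs(W[...,1]-.218)<.06)&(W[...,2]>.105)&(W[...,2]<.125); print("shelf",desc(W[m]))
rows_to(.6755,.0005,-.015,-46)
E
```

```text
time: 30.62
eef_pos: [0.542, 0.2171, 0.0878]
tcp_rot: [-0.0, 1.0, -0.012, 0.0]
ft_force: [-0.6, -0.1, -0.1]
width: 0.0854
finger_force: 0.0
time: 31.03
eef_pos: [0.5426, 0.2173, 0.2022]
tcp_rot: [-0.001, 1.0, -0.012, 0.002]
ft_force: [-0.5, 0.5, 0.8]
width: 0.0855
finger_force: 0.0
time: 31.45
eef_pos: [0.6274, 0.0686, 0.199]
tcp_rot: [-0.0, 1.0, -0.011, 0.001]
ft_force: [-0.0, 1.1, -0.4]
width: 0.0853
finger_force: 0.0
time: 31.87
eef_pos: [0.6755, -0.0016, 0.1979]
tcp_rot: [-0.0, 0.957, 0.291, -0.0]
ft_force: [-0.4, -0.6, 1.0]
width: 0.0855
finger_force: 0.0
time: 32.28
eef_pos: [0.6737, 0.0, 0.1152]
tcp_rot: [-0.001, 0.928, 0.372, -0.002]
ft_force: [0.7, -0.1, -0.3]
width: 0.0856
finger_force: 0.0
sweet n706 z153.6 circ(540.7,216.9) r31.8 rect(540.4,216.4) 61x60 ang46.4 mean[539.8 215.6]
shelf n2064 z113.3 circ(541.5,217.6) r109.2 rect(541.4,217.8) 65x211 ang88.6 mean[535.5 215.4]
pos [ 0.6747 -0.      0.1177] tool-y heading -46.4 shift [0.0011 0.0003 0.1327] roll -0.4 j6 0.75
```

```bash
python3 -m inch '[{"dx":0.001,"dy":0,"dz":0.03,"roll":0,"gripper":1},{"dx":0.001,"dy":0,"dz":0.06,"roll":0,"gripper":1},{"dx":0.001,"dy":0,"dz":0.09,"roll":0,"gripper":1},{"dx":0.001,"dy":0,"dz":0.115,"roll":0,"gripper":1},{"dx":0.001,"dy":0,"dz":0.133,"roll":0,"gripper":1}]'
python3 -m inch '[{"dx":0,"dy":0,"dz":0,"roll":0,"gripper":1},{"dx":0,"dy":0,"dz":0,"roll":0,"gripper":0.6},{"dx":0,"dy":0,"dz":0,"roll":0,"gripper":0.4},{"dx":0,"dy":0,"dz":0,"roll":0,"gripper":0.4},{"dx":0,"dy":0,"dz":0,"roll":0,"gripper":0.4}]' 35
python3 -m inch '[{"dx":0,"dy":0,"dz":0,"roll":0,"gripper":0.4},{"dx":0,"dy":0,"dz":0,"roll":0,"gripper":0.4},{"dx":0,"dy":0,"dz":-0.02,"roll":0,"gripper":0.4},{"dx":0,"dy":0,"dz":-0.05,"roll":0,"gripper":0.4},{"dx":0,"dy":0,"dz":-0.09,"roll":0,"gripper":0.4}]'
python3 -m inch '[{"dx":0,"dy":0,"dz":-0.04,"roll":0,"gripper":0.4},{"dx":0,"dy":0,"dz":-0.08,"roll":0,"gripper":0.4},{"dx":0,"dy":0,"dz":-0.115,"roll":0,"gripper":0.4},{"dx":0,"dy":0,"dz":-0.13,"roll":0,"gripper":0.4},{"dx":0,"dy":0,"dz":-0.13,"roll":0,"gripper":0.4}]'
python3 - <<'E'
from h import *
rows_to(.5415,.217,.2,None)
E
```

```text
time: 32.75
eef_pos: [0.6761, 0.0006, -0.0153]
tcp_rot: [0.0, 0.928, 0.372, 0.0]
ft_force: [-0.4, -0.4, 0.2]
width: 0.0856
finger_force: 0.0
time: 33.17
eef_pos: [0.6774, 0.0006, -0.012]
tcp_rot: [0.001, 0.928, 0.372, 0.002]
ft_force: [-0.0, 0.4, 1.9]
width: 0.042
finger_force: 35.3
time: 33.58
eef_pos: [0.6737, 0.0007, 0.0728]
tcp_rot: [-0.001, 0.928, 0.372, -0.003]
ft_force: [1.3, -1.0, -1.6]
width: 0.042
finger_force: 35.8
time: 34.0
eef_pos: [0.6774, 0.0006, 0.2119]
tcp_rot: [0.002, 0.928, 0.372, 0.005]
ft_force: [0.3, 0.4, -0.5]
width: 0.0419
finger_force: 35.9
pos [6.774e-01 6.000e-04 2.119e-01] tool-y heading -46.3 shift [ 0.051  -0.2505  0.0104]  j6 0.75
```

```bash
python3 -m inch '[{"dx":0.005,"dy":-0.025,"dz":0,"roll":0,"gripper":0.4},{"dx":0.012,"dy":-0.055,"dz":0,"roll":0,"gripper":0.4},{"dx":0.018,"dy":-0.085,"dz":0,"roll":0,"gripper":0.4},{"dx":0.024,"dy":-0.115,"dz":0,"roll":0,"gripper":0.4},{"dx":0.03,"dy":-0.145,"dz":0,"roll":0,"gripper":0.4}]'
python3 -m inch '[{"dx":0.006,"dy":-0.03,"dz":0,"roll":0,"gripper":0.4},{"dx":0.012,"dy":-0.06,"dz":0,"roll":0,"gripper":0.4},{"dx":0.018,"dy":-0.085,"dz":0,"roll":0,"gripper":0.4},{"dx":0.022,"dy":-0.1,"dz":0,"roll":0,"gripper":0.4},{"dx":0.0227,"dy":-0.104,"dz":0,"roll":0,"gripper":0.4}]'
python3 -m inch '[{"dx":0,"dy":0,"dz":0,"roll":0,"gripper":0.4},{"dx":0,"dy":0,"dz":0.01,"roll":0,"gripper":0.4},{"dx":0,"dy":0,"dz":0.02,"roll":0,"gripper":0.4},{"dx":0,"dy":0,"dz":0.03,"roll":0,"gripper":0.4},{"dx":0,"dy":0,"dz":0.04,"roll":0,"gripper":0.4}]'
python3 -m inch '[{"dx":0,"dy":0,"dz":0,"roll":0,"gripper":0.4},{"dx":0,"dy":0,"dz":0,"roll":0,"gripper":0.4},{"dx":0,"dy":0,"dz":0,"roll":0,"gripper":0.4},{"dx":0,"dy":0,"dz":0,"roll":0,"gripper":0.4}]'
python3 - <<'E'
from h import *
rows_to(.5415,.217,.138,None)
p,d=eyes.read_camera("side");W=cloud("side",d)
cv2.imwrite("pics/h6.png",cv2.resize(p[40:220,200:400,::-1],(660,594)))
m=(abs(W[...,0]-.542)<.035)&(abs(W[...,1]-.217)<.045)&(W[...,2]>.162)&(W[...,2]<.25); Q=W[m]; print(np.percentile(Q[:,2],[0,2,5]))
L=Q[Q[:,2]<.19];print(L.min(0),L.max(0))
m=(abs(W[...,0]-.542)<.045)&(abs(W[...,1]-.217)<.045)&(W[...,2]>.13)&(W[...,2]<.15); L=W[m]; print("sweet",L.min(0),L.max(0))
E
```

```text
time: 34.42
eef_pos: [0.5957, 0.1272, 0.2029]
tcp_rot: [-0.0, 0.928, 0.372, -0.001]
ft_force: [-0.1, -0.5, -0.8]
width: 0.0416
finger_force: 35.9
time: 34.83
eef_pos: [0.54, 0.2192, 0.2034]
tcp_rot: [-0.0, 0.928, 0.373, -0.001]
ft_force: [-0.3, 0.1, -0.6]
width: 0.0418
finger_force: 35.9
time: 35.25
eef_pos: [0.5419, 0.2161, 0.1628]
tcp_rot: [-0.0, 0.929, 0.371, -0.001]
ft_force: [1.0, 0.6, -0.5]
width: 0.0415
finger_force: 35.9
time: 35.58
eef_pos: [0.5423, 0.2172, 0.1657]
tcp_rot: [0.0, 0.928, 0.372, 0.001]
ft_force: [-0.2, -0.9, -0.5]
width: 0.0419
finger_force: 35.9
pos [0.5423 0.2172 0.1657] tool-y heading -46.3 shift [-0.0007 -0.0004  0.0277]  j6 1.13
[0.17766495 0.18033389 0.18427393]
[0.52164522 0.19348813 0.17766495] [0.56211996 0.2152366  0.18991894]
sweet [0.51190835 0.18229368 0.13001397] [0.57086454 0.21482148 0.14997707]
```

View pics/h6.png

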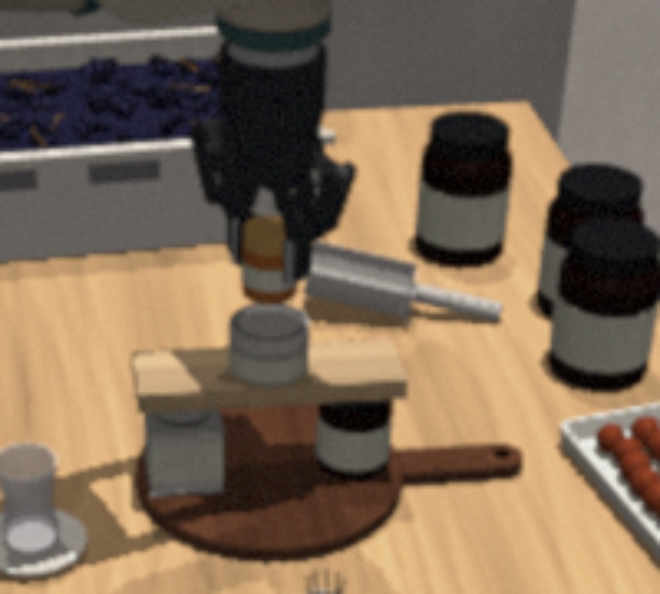

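The honey jar hangs upright (268,265) right over the sweet tin (270,345). I lower it gently.

```bash
python3 -m inch '[{"dx":-0.0005,"dy":0,"dz":0.005,"roll":0,"gripper":0.4},{"dx":-0.0005,"dy":0,"dz":0.01,"roll":0,"gripper":0.4},{"dx":-0.0005,"dy":0,"dz":0.015,"roll":0,"gripper":0.4},{"dx":-0.0005,"dy":0,"dz":0.018,"roll":0,"gripper":0.4},{"dx":-0.0005,"dy":0,"dz":0.02,"roll":0,"gripper":0.4}]'
python3 -m inch '[{"dx":0,"dy":0,"dz":0.001,"roll":0,"gripper":0.4},{"dx":0,"dy":0,"dz":0.002,"roll":0,"gripper":0.4},{"dx":0,"dy":0,"dz":0.003,"roll":0,"gripper":0.4},{"dx":0,"dy":0,"dz":0.004,"roll":0,"gripper":0.4},{"dx":0,"dy":0,"dz":0.004,"roll":0,"gripper":0.4}]'
```

```text
time: 36.05
eef_pos: [0.5412, 0.2167, 0.1439]
tcp_rot: [-0.0, 0.928, 0.372, -0.001]
ft_force: [0.4, -0.0, -1.0]
width: 0.0418
finger_force: 35.9
time: 36.47
eef_pos: [0.5416, 0.2168, 0.1411]
tcp_rot: [-0.0, 0.928, 0.372, 0.0]
ft_force: [-1.1, 0.4, -1.9]
width: 0.0418
finger_force: 36.1
```

```bash
python3 -m inch '[{"dx":0,"dy":0,"dz":0.0005,"roll":0,"gripper":0.4},{"dx":0,"dy":0,"dz":0.001,"roll":0,"gripper":0.4},{"dx":0,"dy":0,"dz":0.0015,"roll":0,"gripper":0.4},{"dx":0,"dy":0,"dz":0.0015,"roll":0,"gripper":0.4}]'
```

```text
time: 36.8
eef_pos: [0.5418, 0.2169, 0.141]
tcp_rot: [0.0, 0.928, 0.372, 0.001]
ft_force: [-3.0, -1.6, 5.8]
width: 0.042
finger_force: 36.7
```

```bash
python3 -m inch '[{"dx":0,"dy":0,"dz":-0.001,"roll":0,"gripper":0.52},{"dx":0,"dy":0,"dz":-0.001,"roll":0,"gripper":0.6},{"dx":0,"dy":0,"dz":-0.001,"roll":0,"gripper":0.8},{"dx":0,"dy":0,"dz":-0.001,"roll":0,"gripper":1},{"dx":0,"dy":0,"dz":-0.001,"roll":0,"gripper":1}]'
python3 -m inch '[{"dx":0,"dy":0,"dz":-0.01,"roll":0,"gripper":1},{"dx":0,"dy":0,"dz":-0.03,"roll":0,"gripper":1},{"dx":0,"dy":0,"dz":-0.055,"roll":0,"gripper":1},{"dx":0,"dy":0,"dz":-0.08,"roll":0,"gripper":1},{"dx":0,"dy":0,"dz":-0.1,"roll":0,"gripper":1}]'
python3 -m inch '[{"dx":-0.02,"dy":0.02,"dz":0,"roll":0,"gripper":1},{"dx":-0.045,"dy":0.045,"dz":0,"roll":0,"gripper":1},{"dx":-0.07,"dy":0.07,"dz":0,"roll":0,"gripper":1},{"dx":-0.095,"dy":0.095,"dz":0,"roll":0,"gripper":1},{"dx":-0.12,"dy":0.12,"dz":0,"roll":0,"gripper":1}]'
python3 - <<'E'
from h import *
p,d=eyes.read_camera("side");W=cloud("side",d)
cv2.imwrite("pics/fin.png",cv2.resize(p[60:320,140:420,::-1],(640,594)))
W=cloud("top")
for n,lo,hi,r in(("honey",.198,.218,.04),("sweet",.145,.162,.05),("shelf",.105,.125,.13)):
    m=(abs(W[...,0]-.543)<r)&(abs(W[...,1]-.218)<min(r,.06))&(W[...,2]>lo)&(W[...,2]<hi); print(n,desc(W[m]))
E
```

```text
time: 37.22
eef_pos: [0.5415, 0.2168, 0.1401]
tcp_rot: [-0.0, 0.928, 0.372, -0.0]
ft_force: [0.0, 0.1, -0.0]
width: 0.0842
finger_force: 0.0
time: 37.63
eef_pos: [0.5417, 0.2169, 0.2434]
tcp_rot: [0.0, 0.928, 0.372, 0.001]
ft_force: [1.3, -0.5, -0.0]
width: 0.0854
finger_force: 0.0
time: 38.05
eef_pos: [0.5373, 0.0457, 0.2414]
tcp_rot: [0.0, 0.928, 0.372, 0.001]
ft_force: [-0.0, 1.0, 0.3]
width: 0.0854
finger_force: 0.0
honey n357 z207.2 circ(540.2,216.8) r20.6 rect(540.0,216.9) 40x40 ang14.0 mean[539.1 216.1]
sweet n167 z153.3 circ(541.0,216.8) r31.4 rect(539.5,223.9) 61x48 ang5.5 mean[527.2 217.1]
shelf n1194 z113.4 circ(541.0,224.0) r107.1 rect(541.3,224.9) 50x210 ang88.6 mean[523.5 228.8]
```

View pics/fin.png

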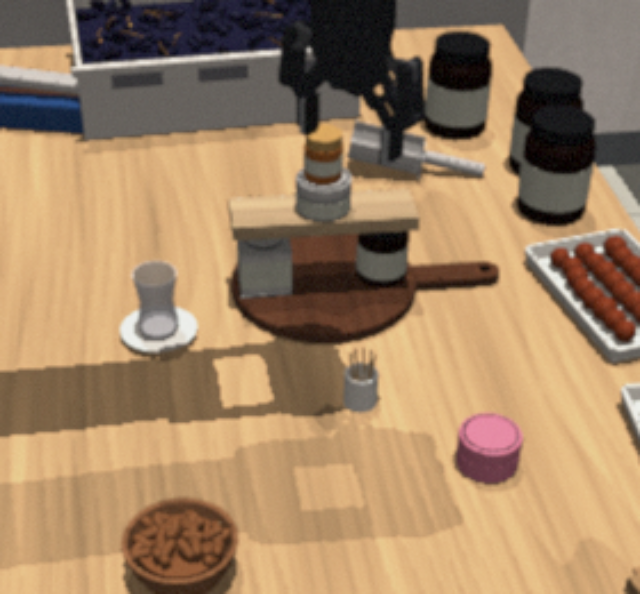

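The display stands complete: shelf level at (322,213), tin at (323,193) and honey jar at (323,155), all centred within about 1 mm. The bystanders have not moved, and the gripper is clear of everything.

```bash
python3 -c "
from workcell import bot
print(bot.sign_off())"
```

```text
the job is handed in; nothing more can be done
None
```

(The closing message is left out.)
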